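# Date-stamp two sides of a jam crate

## Robot

A 7-joint arm with a two-finger parallel gripper is mounted at the origin on the work surface. World frame = base frame: x ahead of the robot, y to its left, z up, the work surface at z = 0. Lengths are in m, angles in rad, forces in N, time in s.
With the tool pointing down it reaches from about 0.4 to 0.75 m from the base axis. Payload 19.5 kg.
Tool frame: the origin (TCP) lies at the very end of the fingers, on their centre line; the grasp point (between the pads) lies 19 mm behind it (env.grip_depth is the distance from the TCP to the grasp point, in m); z points along the fingers, y is the line along which they close (so a half turn about z gives the same grasp; the last joint's range is limited). The gripper opens to 85 mm and grips with 20 to 120 N. Pads are 22 mm wide; open, the fingers measure 114 mm over their backs; the gripper's body (76 mm by 85 mm) begins 54 mm behind the grasp point. The pads swing forward as they close: fully open they stand 13 mm farther back than shut.
Start: joints at [1.176, 0.707, -0.028, 1.485, 0.022, 0.951, -0.075], TCP at [0.199, -0.54, 0.231] pointing down, gripper open.
Joint ranges: [-2.71, 2.71], [-0.32, 2.16], [-1.57, 1.52], [0, 2.45], [-1.46, 4.6], [0, 2.02], [-2.83, 2.83]. Speed limits (rad/s): [1.89, 1.89, 2.57, 2.57, 3.01, 3.01, 3.01].

## Interface

Orientations are given as a rotation vector (axis times angle).
In Python, from rig import env gives the robot as it stands. The module is installed in compiled form; this text tells all that it offers.
- The arm moves only by the tool apply_moves, never from a script. Its argument "plan" is a list that holds one entry, the list of rows, each a list of 5 numbers: the shift along the tool's x, y, z in mm, then the turn about the tool's z in degrees, then the closure, from -1 (fully open) to 1 (shut). A call has 1 to 5 rows; each row shifts and turns the commanded pose from where the row before left it, along the tool's axes as they then stand; what a row does not reach is not made up. A row lasts 1/10 s, in which the tool goes at most 50 mm and 8.59 degrees, less where a joint would pass 70% of its speed; a pose out of reach is approached as far as the arm can. A call is refused whole if a number of a shift passes 50 or a number of a turn 8.59, either way. A call with a gripper value outside its range is refused whole. The fingers move at their own pace and stop on an object; "grip_force" is the grip in N (left out, the last holds). Time passes only in rows, so rows that do not move let the fingers close. It gives the time, the measured TCP pose, the force, the opening and the grip force at its end, in the units of the state.
- env.get_obs(): the state, without advancing time (a new reading comes with each control period).
- env.camera(name): name is "scene" or "top" or "wrist"; returns the picture (384x512x3 uint8, red, green, blue); there is no depth.
- env.get_calibration(name): a dict with "K" (3x3 intrinsics, pixels), "rvec" (rotation vector, rad) and "tvec" (3), from world to camera coordinates, as OpenCV has them. Camera axes: x right, y down, z forward; pixel columns grow to the right and rows downward; lengths in m; the calibration is good to about 2 mm. A picture is of the moment at which its call begins: read the wrist's pose just before it. get_calibration takes no time and is no camera call; for the wrist camera it gives the pose at the moment of the call.
- env.sign_off(): hands the job in; it is judged then, once.
Trained networks look in the newest picture that a camera, given by its name, has taken for a name from the list of things; names that differ only in an ending like _2 or _b are one class to them, and where a whole thing is asked for, a point or a joint stands for the part that bears it (a point fixed in the world has none). Each returns a list of dicts, best first, with "p" (0 to 1); they miss things now and then, are a little off and sometimes report something else, mostly with a low value. They report only what shows in the picture. A call takes as long as a camera call. They do not tell look-alikes from the thing itself.
- env.silhouettes(query, camera): "pixels" (384x512 bool, what is visible of it) and "rect" ([left, top, width, height] in pixels, round what is visible of it).
The state is a dict: "clock": time; "q": joint angles; "dq": joint speeds; "tau": joint torques, N m; "position": TCP position; "orientation": TCP orientation; "contact_force": force on the tool from outside, world axes, zero at the start; "torque": the same for the moment, N m; "grip_width": finger opening in m; "grip_force": force on a finger pad.
Only numpy, scipy, OpenCV 4.12 (cv2) and the standard library are available. Lean on these libraries where they do the work, as an engineer would, in place of code of your own. Each camera call takes 0.05 s, during which the arm holds its last target. There are 200 camera calls.

## Task

Date-stamp the little wooden jam crate: bring it into the corner of the steel bracket so that its blue side is flush on the back wall, pushing the stamp right in, with the crate also up against the side fence, and hold it there for a moment; then turn the crate and do the same with its red side. Press firmly but do not ram it, then leave the crate standing in the middle of the blue mat to dry, and do not shift or knock over the other tableware.

Things in the scene. Friction and masses are not known exactly. Their poses are not given: they have to be found in the camera images.
- crate: Open pale wooden crate, 104 mm along x, 120 mm along y, 60 mm tall, about 0.25 kg; walls and floor 8 mm thick (inside 88 x 104 mm, empty). Origin: centre of its underside, z up. Its +x side (120 mm wide) is blue, its +y side (104 mm wide) red: a coloured panel outside and a strip on top of that wall. The other sides are bare. Push it, hook or spread it from inside, or pinch a wall.
- blue_side (a point): Centre of the crate's blue outer side, 52 mm from the crate's centre along its +x, 30 mm above its underside.
- red_side (a point): Centre of the crate's red outer side, 60 mm from the crate's centre along its +y, 30 mm above its underside.
- bracket: Fixed steel bracket, an L from above, 45 mm tall, 8 mm thick, black and orange stamp housing (62 mm tall) behind its back wall. Origin: inside corner at table height; x points into the back wall, y into the side fence. Back wall face: x = 0, from the corner 131 mm along -y. Fence face: y = 0, 100 mm along -x. The crate goes at x < 0, y < 0, sliding on the table.
- stamp_face (a point): Centre of the face of the spring-loaded grey stamp (26 mm wide, 24 mm tall) that looks through a gap in the bracket's back wall, 56 mm from the corner, 29 mm above the table. At rest it stands 8 mm proud of the wall.
- stamp (a joint): How far the stamp is pushed in (m): 0 at rest, 0.008 when a side lies flush on the back wall. Its spring gives about 3 N at rest and 7 N when flush.
- mat: Flat mat, a 140 mm blue square with a cork edge (170 mm overall), 1 mm, fixed. Origin at its centre.
- jam: Jam jar with red lid, 60 mm diameter, 75 mm tall; origin at the centre of its underside. Leave alone.
- honey: Honey jar with brass lid and yellow label, 64 mm diameter, 85 mm tall; origin at the centre of its underside. Leave alone.
- mug: White mug, 80 mm diameter, 75 mm tall, on a 140 mm saucer; origin at the centre of its underside. Leave alone.
- carafe: Steel coffee carafe with black lid, 110 mm diameter, 215 mm tall; origin at the centre of its underside. Leave alone.
- sugar: White sugar bowl, 84 mm diameter, 77 mm tall; origin at the centre of its underside. Leave alone.
- shaker: White salt shaker, 44 mm diameter, 68 mm tall; origin at the centre of its underside. Leave alone.
Things that resemble listed ones, but are neither listed nor needed, are in the scene too. Leave any purple or yellow look-alike of the crate alone.

How it is judged:
By the outcome, as a careful person would: the job done as asked, in the order asked, and still so for the second after the job is handed in, with the robot touching nothing.
It also fails if it takes over 72 s, if anything falls off the work surface, if the arm or the gripper's body presses on something with over 40 N, if the wrist force passes 120 N, or if a joint passes its speed limit or range.

## Working session

There is one attempt and no reset: what is moved stays moved. The work goes in short steps, Python scripts to look and compute and a tool call to move; the robot and the scene stay as the last step left them, time stands still between calls to the robot, and variables do not carry over. Pictures are saved under pics/ and viewed, at most 10 in all, crops included, and the job is handed in when it is done.

Besides the shell and the picture viewer there is one more tool, called after ">>>" as name([rows], argument=value, ...), one row to a line, values as JSON. apply_moves: Moves the arm, as the interface text tells. Its arguments: {"type":"object","properties":{"plan":{"type":"array","items":{"type":"array","items":{"type":"array","items":{"type":"number"}}}},"grip_force":{"type":"number"}},"required":["plan"]}

```bash
mkdir -p pics
python3 - <<'E'
from rig import env
import cv2,numpy as np
o=env.get_obs();print({k:np.round(v,3) for k,v in o.items()})
for n in("scene","top"):
    im=env.camera(n);cv2.imwrite(f"pics/{n}0.png",im[...,::-1]);
    c=env.get_calibration(n);print(n,c)
    for q in("crate","bracket","mat","blue_side","stamp_face"):
        for d in env.silhouettes(q,n)[:4]:print(n,q,round(d["p"],2),d["rect"],int(d["pixels"].sum()))
a=cv2.imread("pics/scene0.png");b=cv2.imread("pics/top0.png")
E
```

```text
{'clock': np.float64(0.0), 'q': array([ 1.176,  0.707, -0.028,  1.485,  0.022,  0.951, -0.075]), 'dq': array([ 0.001, -0.001, -0.   , -0.001,  0.001, -0.   ,  0.   ]), 'tau': array([-2.0000e-03, -8.8323e+01,  1.2340e+00, -2.3618e+01,  1.7000e-02,
        6.0000e-03,  0.0000e+00]), 'position': array([ 0.199, -0.539,  0.231]), 'orientation': array([-3.092, -0.551,  0.   ]), 'contact_force': array([ 0.462, -0.125,  0.433]), 'torque': array([-0.061,  0.023, -0.014]), 'grip_force': np.float64(0.0), 'grip_width': np.float64(0.085)}
scene {'K': array([[375.95727138,   0.        , 259.92982661],
       [  0.        , 375.95727138, 192.09563434],
       [  0.        ,   0.        ,   1.        ]]), 'rvec': array([ 2.27805846,  1.42878589, -0.35828963]), 'tvec': array([-0.23272317, -0.42671937,  1.30483786])}
scene crate 0.91 [199.0, 161.2, 44.5, 39.7] 1906
scene crate 0.78 [239.4, 105.1, 47.5, 42.8] 1596
scene crate 0.77 [41.4, 195.8, 68.8, 58.6] 2405
scene crate 0.59 [135.4, 123.2, 51.2, 56.1] 1709
scene bracket 0.81 [290.3, 174.7, 53.1, 72.4] 1683
scene mat 0.6 [139.3, 197.6, 69.7, 67.2] 36
[... 424 characters left out ...]
      [  0.        ,   0.        ,   1.        ]]), 'rvec': array([ 2.11282233, -2.16980916,  0.17044152]), 'tvec': array([-0.00848793,  0.55836779,  1.06819111])}
top crate 0.78 [192.4, 245.7, 52.7, 56.1] 1726
top crate 0.75 [307.9, 261.9, 43.8, 45.3] 1747
top crate 0.68 [391.2, 210.0, 61.9, 54.3] 1958
top bracket 0.86 [195.8, 131.7, 48.8, 62.9] 1184
top mat 0.87 [308.3, 169.1, 60.0, 66.6] 3030
top blue_side 0.84 [191.2, 246.0, 56.9, 53.5] 1679
top blue_side 0.78 [258.6, 196.9, 50.3, 50.1] 1614
top blue_side 0.72 [392.6, 205.2, 57.2, 56.5] 1962
top blue_side 0.69 [308.4, 259.1, 41.9, 49.6] 1808
top stamp_face 0.6 [45.2, 146.9, 81.5, 47.5] 2216
top stamp_face 0.46 [215.7, 156.5, 8.7, 8.4] 62
```

View pics/top0.png

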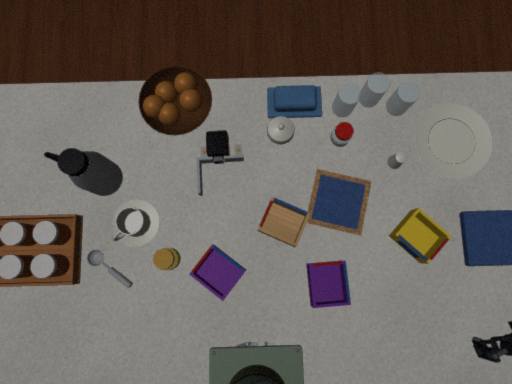

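View pics/scene0.png

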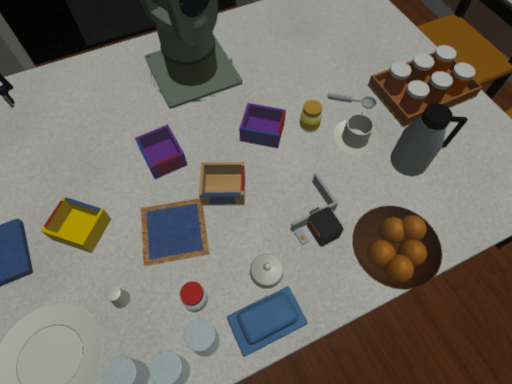

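Candidates (top view): pale crate (284,222), purple crates (218,272) and (328,284), yellow crate (420,236). By its description, the pale one is mine. For the mat, it's the cork-edged one at (339,201), not the blue cloth at (490,238). I'll check this in one close crop.

```bash
cat > h.py <<'E'
import cv2,numpy as np
from scipy.spatial.transform import Rotation as R
from scipy.optimize import minimize
def proj(c,P): return cv2.projectPoints(np.float64(P).reshape(-1,1,3),c["rvec"],c["tvec"],c["K"],None)[0][:,0]
def ray(c,uv,z):
    M=cv2.Rodrigues(c["rvec"])[0];o=-M.T@c["tvec"];d=M.T@np.linalg.solve(c["K"],[uv[0],uv[1],1]);return (o+d*(z-o[2])/d[2])[:2]
def T(p,P): # p x,y,theta
    c,s=np.cos(p[2]),np.sin(p[2]);P=np.float64(P);return np.c_[p[0]+c*P[:,0]-s*P[:,1],p[1]+s*P[:,0]+c*P[:,1],P[:,2]]
def box(a,b): return np.array([[x,y,z] for x in(a[0],b[0]) for y in(a[1],b[1]) for z in(a[2],b[2])])
CR=[box((-.052,-.06,0),(.052,.06,.06))]
MAT=[box((-.085,-.085,0),(.085,.085,.001))]
BR=[box((0,-.131,0),(.008,.008,.045)),box((-.1,0,0),(.008,.008,.045))]
def mask(c,boxes,p,S=8):
    m=np.zeros((384,512),np.uint8)
    m=np.zeros((384*4,512*4),np.uint8)
    for b in boxes:
        h=cv2.convexHull(proj(c,T(p,b)).astype(np.float32))
        cv2.fillConvexPoly(m,np.round((h*4+1.5)*16).astype(np.int32),255,shift=4)
    return cv2.resize(m,(512,384),interpolation=cv2.INTER_AREA)/255.
def fit(boxes,obs,p0):
    f=lambda p:sum(1-np.minimum(mask(c,boxes,p),m).sum()/np.maximum(mask(c,boxes,p),m).sum() for c,m in obs)
    best=None
    for p in p0:
        r=minimize(f,p,method="Nelder-Mead",options=dict(initial_simplex=np.array(p)+np.array([[0,0,0],[.015,0,0],[0,.015,0],[0,0,.2]]),xatol=1e-4,fatol=1e-5))
        if best is None or r.fun<best.fun:best=r
    return best.x,best.fun/len(obs)
def at(ds,u,v): # detection whose rect contains pixel
    return [d["pixels"] for d in ds if d["rect"][0]<u<d["rect"][0]+d["rect"][2] and d["rect"][1]<v<d["rect"][1]+d["rect"][3]][0].astype(float)
E
python3 - <<'E'
from rig import env
from h import *
t=env.camera("top");s=env.camera("scene");ct=env.get_calibration("top");cs=env.get_calibration("scene")
rs=lambda a:cv2.resize(a,(390,390),interpolation=cv2.INTER_CUBIC)
cv2.imwrite("pics/crop.png",np.hstack([rs(t[150:250,190:290]),rs(s[150:250,170:270])])[...,::-1])
g=lambda n,q:env.silhouettes(q,n)
m=[(ct,at(g("top","blue_side"),284,222)),(cs,at(g("scene","crate"),221,181))]
x0=ray(ct,(284,222),.03)
print("crate",fit(CR,m,[(*x0,a) for a in(-.4,0,.4,.8,1.2,1.6)]))
for i in m: print(fit(CR,[i],[(*x0,a) for a in(-.4,0.4,1.2)]))
m=[(ct,at(g("top","mat"),339,201)),(cs,at(g("scene","mat"),174,232))]
print("mat",fit(MAT,m,[(*ray(ct,(339,201),0),a) for a in(-.2,.2)]))
print("corner",ray(ct,(201,160),.045),ray(ct,(243,158),.045))
x,y=ray(ct,(201,160),.045)
for n,uv in dict(mug=(130,222),carafe=(73,160),honey=(165,259),jam=(344,131),sugar=(281,129),purpleL=(218,272),purpleR=(328,284),yellow=(420,236)).items():print(n,ray(ct,uv,.06).round(3))
E
```

```text
crate (array([ 0.48288618, -0.09212327, -0.43918722]), np.float64(0.06538343342138025))
(array([ 0.48155622, -0.0898359 , -0.43519484]), np.float64(0.03518790067501243))
(array([ 0.48490523, -0.09452533, -0.43178325]), np.float64(0.03191990577149606))
mat (array([ 0.54320543, -0.26431176, -0.25696027]), np.float64(0.040851955976949295))
corner [0.66874648 0.14648727] [0.67153781 0.02227817]
mug [0.489 0.346]
carafe [0.675 0.517]
honey [0.383 0.246]
jam [ 0.742 -0.278]
sugar [ 0.753 -0.092]
purpleL [0.343 0.098]
purpleR [ 0.302 -0.207]
yellow [ 0.428 -0.474]
```

View pics/crop.png

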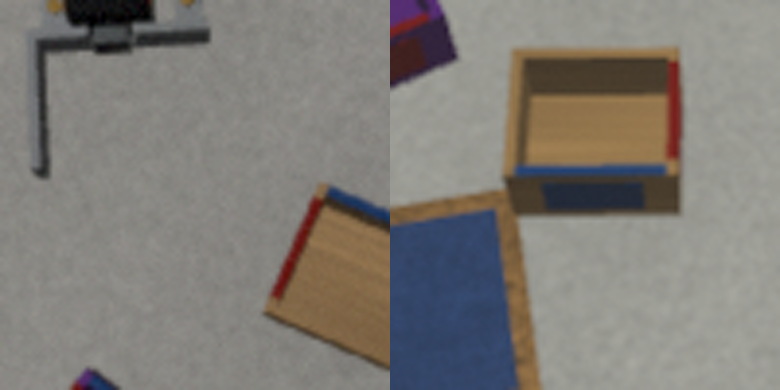

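The crop confirms it: pale crate, red strip on its left (world +y), blue strip at the top/right (world +x), and stamp in the back wall of the bracket (crop (110,37)). Next I'll get the wrist camera's offset, plus moves to a spot with a good view of both.

```bash
cat >> h.py <<'E'
def go(o,x,y,z,ydir):
    """rows needed in tool axes (first turn-free) to reach x,y,z with tool y at world angle ydir (rad)"""
    M=R.from_rotvec(o["orientation"]).as_matrix();d=np.array([x,y,z])-o["position"]
    a=np.arctan2(M[1,1],M[0,1]);t=-np.degrees((ydir-a+np.pi)%(2*np.pi)-np.pi)
    print("tool y now %.2f deg; shift mm"%np.degrees(a),(M.T@d*1000).round(1),"turn deg %.2f"%t,"tilt %.4f"%np.arccos(-M[2,2]))
E
python3 - <<'E'
from rig import env
from h import *
o=env.get_obs();c=env.get_calibration("wrist");M=cv2.Rodrigues(c["rvec"])[0];Rt=R.from_rotvec(o["orientation"]).as_matrix()
print(c["K"]);print("cam in tool",Rt.T@(-M.T@c["tvec"]-o["position"]));print("cam axes in tool (cols)\n",(Rt.T@M.T).round(3))
go(o,.53,-.03,.25,0)
ct=env.get_calibration("top");cs=env.get_calibration("scene")
env.camera("top");a=at(env.silhouettes("bracket","top"),220,160);env.camera("scene");b=at(env.silhouettes("bracket","scene"),316,210)
B=BR+[box((.008,-.085,0),(.06,-.03,.062))]
for m in ([(ct,a)],[(cs,b)],[(ct,a),(cs,b)]):print("br",fit(B,m,[(.668,.146,.02)]))
E
```

```text
[[280.43730628   0.         256.96776687]
 [  0.         280.43730628 196.96519773]
 [  0.           0.           1.        ]]
cam in tool [ 0.06944315  0.00069652 -0.14335144]
cam axes in tool (cols)
 [[ 0.    -0.962 -0.273]
 [ 1.    -0.     0.001]
 [-0.001 -0.273  0.962]]
tool y now -69.79 deg; shift mm [ 487.  -363.7  -18.7] turn deg -69.79 tilt 0.0001
br (array([0.67193131, 0.15444394, 0.05012322]), np.float64(0.3369766620062379))
br (array([0.67426793, 0.1503509 , 0.04868663]), np.float64(0.307910194692523))
br (array([0.6722373 , 0.15254144, 0.04147398]), np.float64(0.33492473601940187))
```

```bash
cat >> h.py <<'E'
def rows(o,x,y,z,ydir,n,cl):
    M=R.from_rotvec(o["orientation"]).as_matrix();p=np.array(o["position"]);g=np.array([x,y,z])
    a=np.arctan2(M[1,1],M[0,1]);t=(ydir-a+np.pi)%(2*np.pi)-np.pi;d=(g-p)/n
    out=[]
    for i in range(n):
        b=a+t*i/n;ty=np.array([np.cos(b),np.sin(b)]);tx=np.array([-np.sin(b),np.cos(b)])
        out.append([round(float(tx@d[:2])*1000,1),round(float(ty@d[:2])*1000,1),round(-d[2]*1000,1),round(-float(np.degrees(t))/n,2),cl])
    for i in range(0,n,5):print(out[i:i+5])
E
python3 - <<'E'
from rig import env
from h import *
rows(env.get_obs(),.53,.03,.25,0,15,-1)
E
```

```text
[[33.8, -28.0, np.float64(-1.2), -4.65, -1], [36.0, -25.2, np.float64(-1.2), -4.65, -1], [37.9, -22.2, np.float64(-1.2), -4.65, -1], [39.6, -19.0, np.float64(-1.2), -4.65, -1], [41.0, -15.7, np.float64(-1.2), -4.65, -1]]
[[42.2, -12.4, np.float64(-1.2), -4.65, -1], [43.0, -8.9, np.float64(-1.2), -4.65, -1], [43.6, -5.4, np.float64(-1.2), -4.65, -1], [43.9, -1.8, np.float64(-1.2), -4.65, -1], [43.9, 1.7, np.float64(-1.2), -4.65, -1]]
[[43.6, 5.3, np.float64(-1.2), -4.65, -1], [43.0, 8.8, np.float64(-1.2), -4.65, -1], [42.2, 12.3, np.float64(-1.2), -4.65, -1], [41.0, 15.7, np.float64(-1.2), -4.65, -1], [39.6, 18.9, np.float64(-1.2), -4.65, -1]]
```

>>> apply_moves([
  [[34,-28,-1,-4.65,-1],[36,-25,-1,-4.65,-1],[38,-22,-1,-4.65,-1],[40,-19,-1,-4.65,-1],[41,-16,-1,-4.65,-1]],
])

```text
clock: 1.6
position: [0.3103, -0.3479, 0.2365]
orientation: [2.916, 1.168, 0.0]
contact_force: [2.1, -0.6, 0.5]
grip_width: 0.0854
grip_force: 0.0
```

>>> apply_moves([
  [[42,-12,-1,-4.65,-1],[43,-9,-1,-4.65,-1],[44,-5,-1,-4.65,-1],[44,-2,-1,-4.65,-1],[44,2,-1,-4.65,-1]],
])

```text
clock: 2.1
position: [0.4216, -0.1581, 0.2415]
orientation: [2.621, 1.732, 0.0]
contact_force: [0.4, -1.0, -0.2]
grip_width: 0.0852
grip_force: 0.0
```

>>> apply_moves([
  [[44,5,-1,-4.65,-1],[43,9,-1,-4.65,-1],[42,12,-1,-4.65,-1],[41,16,-1,-4.65,-1],[40,19,-1,-4.65,-1]],
])

```text
clock: 2.6
position: [0.5323, 0.0323, 0.2465]
orientation: [2.218, 2.224, 0.0]
contact_force: [1.1, -0.9, 0.3]
grip_width: 0.0853
grip_force: 0.0
```

>>> apply_moves([
  [[0,0,0,0,-1],[0,0,0,0,-1]],
])

```text
clock: 2.8
position: [0.5316, 0.0311, 0.246]
orientation: [-2.221, -2.222, 0.0]
contact_force: [0.5, -0.2, -1.2]
grip_width: 0.0856
grip_force: 0.0
```

Run:
```python
from rig import env
from h import *
o=env.get_obs();print(o["clock"],o["position"],o["orientation"],o["q"].round(2))
w=env.camera("wrist");cw=env.get_calibration("wrist")
im=w[...,::-1].copy();cv2.imwrite("pics/w1.png",im)
ds=env.silhouettes("crate","wrist")
for d in ds:print("crate",d["p"],d["rect"])
for d in env.silhouettes("bracket","wrist"):print("br",d["p"],d["rect"])
np.savez("w1.npz",im=im,**cw)
```

```text
2.8 [0.53160442 0.031057   0.24604585] [-2.22093262e+00 -2.22154356e+00  4.59374479e-04] [ 0.05  0.63 -0.31  1.61  0.23  0.93 -0.34]
crate 0.85 [26.3, 36.5, 146.6, 147.0]
crate 0.81 [68.4, 289.9, 40.1, 85.7]
crate 0.62 [172.0, 199.8, 101.6, 117.0]
br 0.62 [287.8, 58.1, 170.7, 124.3]
br 0.62 [172.0, 201.1, 101.9, 114.7]
```

View pics/w1.png

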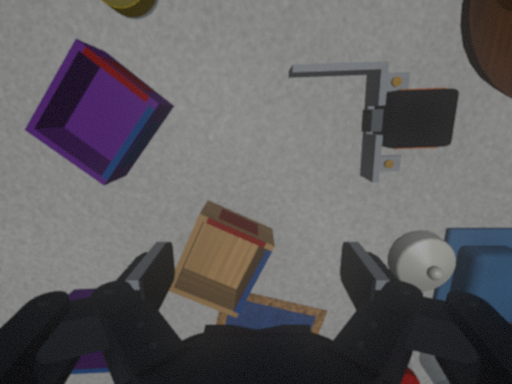

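Wrist view: my crate is at (225,257) with red on its upper side and blue on its right. The bracket corner is near (367,73), with the fence running left to (290,72), the wall down to (367,180) and the stamp at (372,120). I'll zoom in on the bracket for exact edges.

Run:
```python
from h import *
d=np.load("w1.npz");im=d["im"];c={k:d[k] for k in("K","rvec","tvec")}
z=cv2.resize(im[55:190,280:400],None,fx=4.4,fy=4.4,interpolation=cv2.INTER_CUBIC)
cv2.imwrite("pics/brz.png",z)
L=cv2.createLineSegmentDetector().detect(cv2.cvtColor(im,cv2.COLOR_BGR2GRAY))[0][:,0]
for l in L:
    if 280<min(l[0],l[2]) and max(l[0],l[2])<400 and max(l[1],l[3])<190 and np.hypot(l[2]-l[0],l[3]-l[1])>18:
        print(l.round(1),ray(c,l[:2],.045).round(4),ray(c,l[2:],.045).round(4),'z0',ray(c,l[:2],0).round(4),ray(c,l[2:],0).round(4))
```

```text
[360.8 130.7 362.1 109.5] [0.6564 0.0827] [0.6555 0.107 ] z0 [0.6726 0.0807] [0.6716 0.1081]
[363.9 106.9 366.2  75.5] [0.6573 0.1099] [0.6564 0.1439] z0 [0.6736 0.1113] [0.6726 0.1498]
[364.4  74.3 289.3  77.1] [0.6542 0.1452] [0.569  0.1424] z0 [0.6702 0.1513] [0.5738 0.1481]
[359.5 174.5 362.2 130.7] [0.6601 0.0295] [0.6581 0.0827] z0 [0.6768 0.0205] [0.6745 0.0806]
[293.1  71.9 379.4  68.7] [0.5731 0.1478] [0.6706 0.151 ] z0 [0.5784 0.1543] [0.6887 0.1579]
[375.3 135.6 371.9 179.4] [0.6743 0.077 ] [0.6762 0.0232] z0 [0.6929 0.0742] [0.695  0.0134]
[380.6  70.5 377.7 103.2] [0.6721 0.1491] [0.673 0.114] z0 [0.6904 0.1557] [0.6914 0.116 ]
[381.3 129.4 383.1 109.3] [0.6807 0.0842] [0.6801 0.1072] z0 [0.7001 0.0823] [0.6994 0.1083]
[360.6  61.5 380.6  60.8] [0.6486 0.1585] [0.6709 0.1591] z0 [0.6638 0.1663] [0.6891 0.167 ]
```

View pics/brz.png

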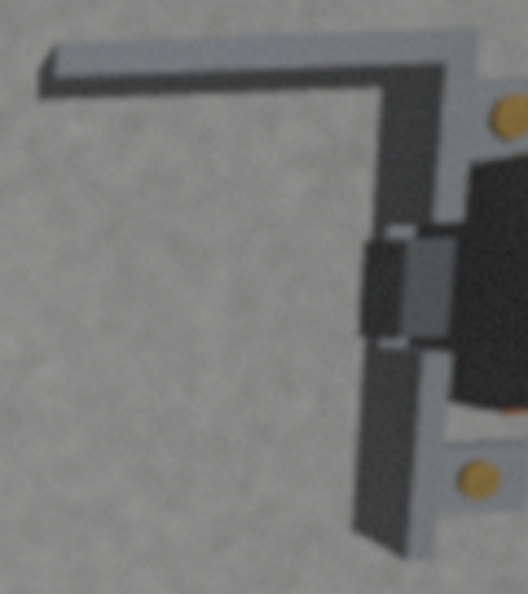

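Run:
```python
from rig import env
from h import *
d=np.load("w1.npz");c={k:d[k] for k in("K","rvec","tvec")}
m=at(env.silhouettes("crate","wrist"),225,257)
p,e=fit(CR,[(c,m)],[(.483,-.092,-.435)]);print(p,e)
# refine check: LSD lines
L=cv2.createLineSegmentDetector().detect(cv2.cvtColor(d["im"],cv2.COLOR_BGR2GRAY))[0][:,0]
for l in L:
    if 165<min(l[0],l[2]) and max(l[0],l[2])<280 and 195<min(l[1],l[3]) and max(l[1],l[3])<320 and np.hypot(l[2]-l[0],l[3]-l[1])>25:
        a,b=ray(c,l[:2],.06),ray(c,l[2:],.06);print(l.round(0),a.round(4),b.round(4),round(np.degrees(np.arctan2(*(b-a)[::-1]))%90-90,1))
g=T(p,[[0,-.056,.0]])[0];print(g)
rows(env.get_obs(),g[0],g[1],.12,p[2]+np.pi/2,8,0)
```

```text
[ 0.48112564 -0.09226784 -0.43708606] 0.01836067006007458
[172. 242. 174. 272.] [ 0.4227 -0.0551] [ 0.4223 -0.0983] -0.5
[272. 251. 246. 297.] [ 0.5509 -0.068 ] [ 0.5174 -0.1372] -25.8
[207. 200. 271. 228.] [0.4712 0.0012] [ 0.5499 -0.0364] -25.6
[257. 245. 206. 223.] [ 0.5317 -0.0588] [ 0.4683 -0.0289] -25.2
[235. 290. 258. 246.] [ 0.5024 -0.1264] [ 0.533 -0.061] -25.0
[238. 313. 174. 287.] [ 0.5053 -0.1616] [ 0.4196 -0.1211] -25.3
[183. 267. 234. 288.] [ 0.4345 -0.0911] [ 0.5014 -0.1228] -25.4
[217. 310. 170. 291.] [ 0.4762 -0.1569] [ 0.4148 -0.1275] -25.6
[176. 265. 189. 234.] [ 0.4258 -0.0885] [ 0.4462 -0.0446] -25.0
[181. 267. 201. 222.] [ 0.4317 -0.0909] [ 0.4617 -0.0278] -25.4
[256. 234. 220. 219.] [ 0.5303 -0.0443] [ 0.4862 -0.0235] -25.2
[203. 223. 185. 265.] [ 0.4648 -0.0295] [ 0.4373 -0.0874] -25.3
[ 0.45742077 -0.14300323  0.        ]
[[-21.6, -9.2, np.float64(15.8), -8.14, 0], [-20.1, -12.2, np.float64(15.8), -8.14, 0], [-18.1, -14.9, np.float64(15.8), -8.14, 0], [-15.9, -17.3, np.float64(15.8), -8.14, 0], [-13.3, -19.4, np.float64(15.8), -8.14, 0]]
[[-10.4, -21.0, np.float64(15.8), -8.14, 0], [-7.3, -22.3, np.float64(15.8), -8.14, 0], [-4.1, -23.1, np.float64(15.8), -8.14, 0]]
```

>>> apply_moves([
  [[-22,-9,16,-8.09,0],[-20,-12,16,-8.09,0],[-18,-15,16,-8.09,0],[-16,-17,16,-8.09,0],[-13,-19,16,-8.09,0]],
])

```text
clock: 3.5
position: [0.4854, -0.0786, 0.166]
orientation: [1.311, 2.855, 0.0]
contact_force: [0.3, 0.4, -1.3]
grip_width: 0.0426
grip_force: 0.0
```

>>> apply_moves([
  [[-10,-21,16,-8.09,0],[-7,-22,16,-8.09,0],[-4,-23,16,-8.09,0],[0,0,0,0,0],[0,0,0,0,0]],
])

```text
clock: 4.0
position: [0.4577, -0.1413, 0.1184]
orientation: [-0.694, -3.064, -0.0]
contact_force: [-0.3, -0.1, 0.9]
grip_width: 0.0427
grip_force: 0.0
```

Run:
```python
from rig import env
from h import *
o=env.get_obs();print(o["clock"],o["position"],o["grip_width"],o["q"].round(2))
go(o,.458,-.143,.022,np.pi/2-.441)
w=env.camera("wrist");cw=env.get_calibration("wrist")
im=w[...,::-1].copy()
for b,col in((CR[0],(0,255,0)),):
    for i,j in [(1,3),(3,7),(7,5),(5,1)]:
        q=proj(cw,T((.482,-.092,-.441),b)).astype(int);cv2.line(im,tuple(map(int,q[i])),tuple(map(int,q[j])),col,1)
q=proj(cw,[[.458,-.143,.06]])[0];cv2.circle(im,(int(q[0]),int(q[1])),3,(0,0,255),-1)
cv2.imwrite("pics/w2.png",im)
```

```text
4.0 [ 0.45770766 -0.14125716  0.11844324] 0.042664205098107484 [ 0.53  0.8  -0.53  1.95  0.71  0.59  0.64]
tool y now 64.49 deg; shift mm [-1.  -1.5 96.4] turn deg -0.25 tilt 0.0003
```

View pics/w2.png

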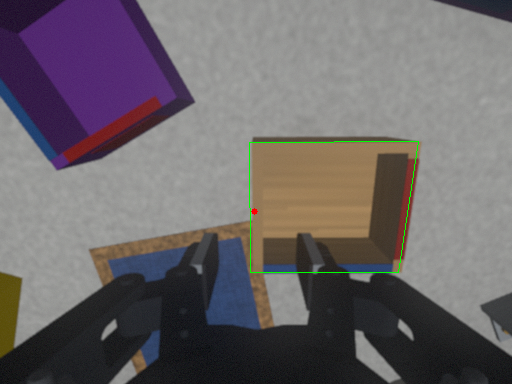

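The overlay matches the crate to 1–3 px. The fingers, at columns 205 and 310, straddle its bare −y wall at column 256. Descending and pinching.

>>> apply_moves([
  [[-1,-1.5,32,-0.2,0],[0,0,32,0,0],[0,0,30,0,0],[0,0,0,0,0],[0,0,0,0,0]],
])

```text
clock: 4.55
position: [0.4587, -0.142, 0.0253]
orientation: [0.683, 3.066, -0.0]
contact_force: [0.6, -0.6, 1.2]
grip_width: 0.0431
grip_force: 0.0
```

>>> apply_moves([
  [[0,0,0,0,1],[0,0,0,0,1],[0,0,0,0,1],[0,0,0,0,1],[0,0,0,0,1]],
], grip_force=90)

```text
clock: 5.05
position: [0.459, -0.1423, 0.0256]
orientation: [0.683, 3.064, 0.001]
contact_force: [-1.2, 3.4, 16.4]
grip_width: 0.0068
grip_force: 88.7
```

```bash
cat >> h.py <<'E'
TB=.033;C0=np.array([.6724,.1513])
def bw(bx,by): return C0+np.array([np.cos(TB)*bx-np.sin(TB)*by,np.sin(TB)*bx+np.cos(TB)*by])
def wb(p): d=np.array(p[:2])-C0;return np.array([np.cos(TB)*d[0]+np.sin(TB)*d[1],-np.sin(TB)*d[0]+np.cos(TB)*d[1]])
E
python3 - <<'E'
from rig import env
from h import *
o=env.get_obs();p=bw(-.085,-.130);print(p,o["contact_force"].round(1))
rows(o,*p,.0406,np.pi/2+TB,7,1)
E
```

```text
[0.5917355  0.01856629] [-1.2  3.4 16.4]
[[-7.4, 28.8, np.float64(-2.1), -3.86, 1], [-9.3, 28.3, np.float64(-2.1), -3.86, 1], [-11.2, 27.6, np.float64(-2.1), -3.86, 1], [-13.0, 26.8, np.float64(-2.1), -3.86, 1], [-14.8, 25.8, np.float64(-2.1), -3.86, 1]]
[[-16.5, 24.8, np.float64(-2.1), -3.86, 1], [-18.2, 23.6, np.float64(-2.1), -3.86, 1]]
```

>>> apply_moves([
  [[0,0,-5,0,1],[0,0,-10,0,1],[-7.4,28.8,0,-3.86,1],[-9.3,28.3,0,-3.86,1],[-11.2,27.6,0,-3.86,1]],
])

```text
clock: 5.55
position: [0.5156, -0.073, 0.0404]
orientation: [0.367, 3.12, 0.0]
contact_force: [0.5, -0.0, -1.7]
grip_width: 0.0065
grip_force: 87.9
```

>>> apply_moves([
  [[-13,26.8,0,-3.86,1],[-14.8,25.8,0,-3.86,1],[-16.5,24.8,0,-3.86,1],[-18.2,23.6,0,-3.86,1],[0,0,0,0,1]],
])

```text
clock: 6.05
position: [0.5921, 0.0218, 0.0403]
orientation: [-0.06, 3.14, 0.005]
contact_force: [-0.3, -1.0, -2.2]
grip_width: 0.0069
grip_force: 88.0
```

>>> apply_moves([
  [[0,0,0,0,1],[0,0,0,0,1]],
])

```text
clock: 6.25
position: [0.5903, 0.0173, 0.0397]
orientation: [0.05, -3.141, 0.001]
contact_force: [0.2, -0.1, -1.6]
grip_width: 0.0066
grip_force: 88.0
```

```bash
cat > look.py <<'E'
from rig import env
from h import *
import sys
o=env.get_obs();print(o["clock"],o["position"].round(4),"F",o["contact_force"].round(1),"M",o["torque"].round(2),"w",o["grip_width"].round(4),o["q"].round(2))
print("TCP in bracket mm",(wb(o["position"])*1000).round(1));go(o,*o["position"],np.pi/2+TB)
w=env.camera("wrist");cw=env.get_calibration("wrist")
cv2.imwrite(f"pics/{sys.argv[1]}.png",w[...,::-1]);np.savez(sys.argv[1]+".npz",im=w[...,::-1],**cw)
E
python3 look.py w3
```

```text
Traceback (most recent call last):
  File "look.py", line 4, in <module>
    o=env.get_obs();print(o["clock"],o["position"].round(4),"F",o["contact_force"].round(1),"M",o["torque"].round(2),"w",o["grip_width"].round(4),o["q"].round(2))
                                                                                                                         ^^^^^^^^^^^^^^^^^^^^^
AttributeError: 'float' object has no attribute 'round'
```

```bash
sed -i 's/o\["grip_width"\].round(4)/round(o["grip_width"],4)/' look.py; python3 look.py w3
python3 - <<'E'
from h import *
d=np.load("w3.npz");c={k:d[k] for k in("K","rvec","tvec")}
L=cv2.createLineSegmentDetector().detect(cv2.cvtColor(d["im"],cv2.COLOR_BGR2GRAY))[0][:,0]
for l in L:
    n=np.hypot(l[2]-l[0],l[3]-l[1])
    if n>55:
        z=.075;a,b=ray(c,l[:2],z),ray(c,l[2:],z);print(l.round(0),a.round(4),b.round(4),round((np.degrees(np.arctan2(*(b-a)[::-1]))+45)%90-45,2))
E
```

```text
6.25 [0.5903 0.0173 0.0397] F [ 0.2 -0.1 -1.6] M [-0.15 -0.02  0.01] w 0.0066 [ 0.21  1.06 -0.61  1.58  0.8   0.77  0.84]
TCP in bracket mm [ -86.4 -131.3]
tool y now 91.82 deg; shift mm [0. 0. 0.] turn deg -0.07 tilt 0.0007
[ -0. 361. 177. 268.] [ 0.6387 -0.1058] [ 0.5854 -0.0182] 31.35
[253. 144. 449. 144.] [0.5317 0.0133] [0.5293 0.0878] 1.82
[337. 268. 390. 295.] [0.5833 0.0509] [0.5959 0.0757] -26.92
[451. 144. 511. 152.] [0.5292 0.0882] [0.5315 0.1119] -5.58
[421. 293. 442. 179.] [0.5943 0.0896] [0.543 0.088] 1.78
[247. 233. 249. 306.] [0.5683 0.0119] [0.6035 0.0136] 2.75
[267. 326. 264. 261.] [0.614  0.0219] [0.5807 0.0194] 4.4
[443. 179. 511. 179.] [0.5427 0.0882] [0.5419 0.1147] 1.78
[511. 158. 249. 158.] [0.5339 0.1125] [0.537 0.012] 1.8
[247. 228. 247. 157.] [0.566  0.0119] [0.5366 0.0109] 1.89
[393. 297. 483. 345.] [0.5968 0.0774] [0.6214 0.1242] -27.74
```

View pics/w3.png

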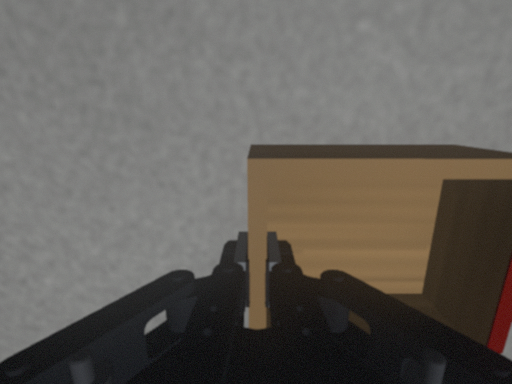

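Crate yaw is 1.80°, against 1.89° for the bracket. The red side is ~15 mm from the fence and the blue side ~36 mm from the wall. I'll lower it, slide to the fence, then push in.

>>> apply_moves([
  [[0,0,9,-0.1,1],[0,0,5,0,1],[0,0,0,0,1],[0,0,0,0,1]],
])

```text
clock: 6.7
position: [0.5904, 0.0178, 0.0256]
orientation: [0.054, -3.141, 0.001]
contact_force: [-7.2, -2.3, 16.2]
grip_width: 0.0071
grip_force: 91.2
```

>>> apply_moves([
  [[0,6,0,0,1],[0,5,0,0,1],[0,2,0,0,1],[0,0,0,0,1],[0,0,0,0,1]],
])

```text
clock: 7.2
position: [0.5907, 0.03, 0.0256]
orientation: [-0.053, 3.14, -0.003]
contact_force: [-0.3, -6.4, 13.6]
grip_width: 0.0068
grip_force: 90.5
```

>>> apply_moves([
  [[0,1,0,0,1],[0,1,0,0,1],[0,1,0,0,1],[0,0,0,0,1],[0,0,0,0,1]],
])

```text
clock: 7.7
position: [0.5907, 0.0324, 0.0256]
orientation: [-0.053, 3.14, -0.004]
contact_force: [1.6, -10.5, 14.7]
grip_width: 0.0069
grip_force: 90.6
```

>>> apply_moves([
  [[0,0.5,-1,0,1],[-5,0,0,0,1],[-7,0,0,0,1],[-7,0,0,0,1],[-5,0,0,0,1]],
])

```text
clock: 8.2
position: [0.6144, 0.0351, 0.0258]
orientation: [0.054, -3.14, 0.001]
contact_force: [0.1, 0.6, -1.9]
grip_width: 0.0069
grip_force: 89.3
```

>>> apply_moves([
  [[-2,0,0,0,1],[-1,0,0,0,1],[0,0,0,0,1],[0,0,0,0,1]],
])

```text
clock: 8.6
position: [0.6171, 0.0353, 0.026]
orientation: [0.054, -3.141, 0.001]
contact_force: [-0.8, -4.8, -1.9]
grip_width: 0.0073
grip_force: 89.2
```

>>> apply_moves([
  [[-2,0,0.5,0,1],[-2,0,0,0,1],[-2,0,0,0,1],[0,0,0,0,1],[0,0,0,0,1]],
])

```text
clock: 9.1
position: [0.6203, 0.0342, 0.0258]
orientation: [0.056, -3.135, 0.006]
contact_force: [-29.5, -14.5, 23.9]
grip_width: 0.0066
grip_force: 95.6
```

>>> apply_moves([
  [[-1,0,0,0,1],[-1,0,0,0,1],[0,0,0,0,1],[0,0,0,0,1]],
])

```text
clock: 9.5
position: [0.6214, 0.0339, 0.0258]
orientation: [0.057, -3.132, 0.008]
contact_force: [-37.5, -17.0, 31.8]
grip_width: 0.0067
grip_force: 99.8
```

```bash
python3 look.py w4
```

```text
9.5 [0.6214 0.0339 0.0258] F [-37.5 -17.   31.8] M [-3.15  7.51  1.35] w 0.0067 [ 0.17  1.12 -0.62  1.45  0.78  0.85  0.88]
TCP in bracket mm [ -54.9 -115.7]
tool y now 92.07 deg; shift mm [0. 0. 0.] turn deg 0.18 tilt 0.0100
```

```bash
cat > lines.py <<'E'
from h import *
import sys
z=float(sys.argv[2]);d=np.load(sys.argv[1]+".npz");c={k:d[k] for k in("K","rvec","tvec")}
L=cv2.createLineSegmentDetector().detect(cv2.cvtColor(d["im"],cv2.COLOR_BGR2GRAY))[0][:,0]
for l in L:
    if np.hypot(l[2]-l[0],l[3]-l[1])>50:
        a,b=ray(c,l[:2],z),ray(c,l[2:],z);print(l.round(0),(wb(a)*1000).round(1),(wb(b)*1000).round(1),round((np.degrees(np.arctan2(*(b-a)[::-1]))+45)%90-45,2))
E
python3 lines.py w4 .06
python3 - <<'E'
from rig import env
import cv2
w=env.camera("top");cv2.imwrite("pics/t4.png",cv2.resize(w[125:225,185:285],(600,600),interpolation=cv2.INTER_CUBIC)[...,::-1])
E
```

```text
[ -1. 362. 179. 266.] [  -8.3 -241.7] [ -60.5 -150.2] 31.59
[248. 144. 446. 138.] [-113.2 -119.8] [-115.8  -44.3] 3.9
[447. 137. 511. 144.] [-116.1  -43.9] [-113.8  -19. ] -3.26
[425. 289. 442. 173.] [-50.  -41.5] [-102.2  -43.2] 3.72
[265. 306. 265. 232.] [ -40.9 -112.5] [ -76.9 -113.1] 2.71
[442. 172. 511. 170.] [-102.6  -43.3] [-103.4  -16.5] 3.75
[511. 149. 244. 158.] [-111.6  -18.5] [-108.  -121.3] 3.92
[245. 228. 242. 157.] [ -78.5 -121.3] [-108.3 -122.4] 3.92
[387. 294. 479. 342.] [-47.6 -58.3] [-21.7 -11.8] -27.29
```

View pics/t4.png

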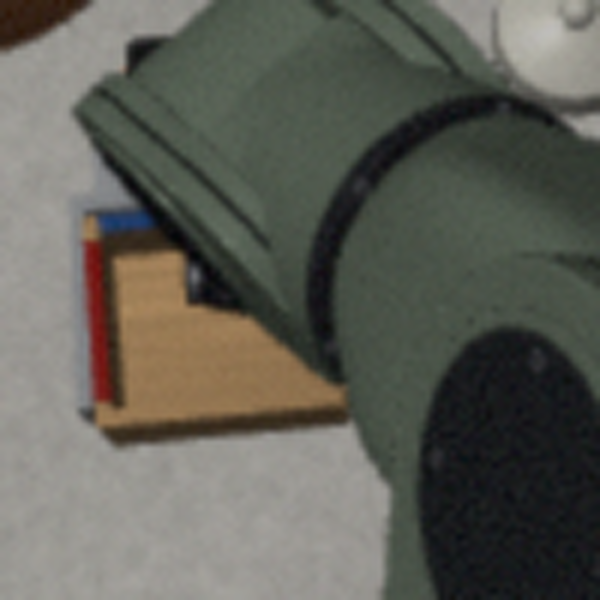

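The top crop shows the crate yawed about 2° in the corner, pivoting about the end-wall pinch, so it isn't flush on the blue side. I'll back off, re-square it, and re-pinch it at the middle of the −x wall so the push goes straight along the stamp.

>>> apply_moves([
  [[6,-1,-0.5,0,1],[6,-1,0,1,1],[2,0,0,1,1],[0,0,0,0,1],[0,0,0,0,1]],
])

```text
clock: 10.1
position: [0.6115, 0.0338, 0.0263]
orientation: [-0.0, 3.141, 0.001]
contact_force: [-0.7, 0.9, -1.1]
grip_width: 0.0069
grip_force: 89.4
```

```bash
python3 look.py w5; python3 lines.py w5 .06
```

```text
10.1 [0.6115 0.0338 0.0263] F [-0.7  0.9 -1.1] M [-0.21  0.01  0.04] w 0.0069 [ 0.17  1.1  -0.61  1.5   0.79  0.8   0.83]
TCP in bracket mm [ -64.7 -115.4]
tool y now 90.01 deg; shift mm [0. 0. 0.] turn deg -1.88 tilt 0.0005
[ -0. 361. 177. 267.] [ -23.  -243.1] [ -71.3 -150.9] 29.53
[252. 144. 473. 144.] [-123.7 -116.2] [-120.7  -30.9] -0.11
[421. 293. 442. 179.] [-55.  -42.4] [-107.1  -40.8] 0.04
[264. 306. 266. 233.] [ -50.6 -113.2] [ -86.3 -111.5] -0.75
[247. 233. 249. 306.] [ -86.5 -119.4] [ -50.8 -120. ] 0.9
[443. 178. 511. 178.] [-107.6  -40.5] [-106.6  -13.6] -0.11
[511. 158. 249. 158.] [-115.   -15.4] [-118.1 -117.4] 0.12
[247. 228. 247. 157.] [ -88.8 -119.4] [-118.6 -118.4] 0.11
[392. 296. 483. 345.] [-53.7 -55.7] [-25.2  -9.2] -29.6
```

>>> apply_moves([
  [[0,0,0,-1.9,1],[0,1,0,0,1],[0,1,0,0,1],[0,0,0.7,0,1],[0,0,0,0,1]],
])

```text
clock: 10.65
position: [0.6113, 0.035, 0.0257]
orientation: [-0.051, 3.141, -0.001]
contact_force: [1.4, -5.0, 1.4]
grip_width: 0.0068
grip_force: 89.9
```

```bash
python3 look.py w6; python3 lines.py w6 .06
```

```text
10.65 [0.6113 0.035  0.0257] F [ 1.4 -5.   1.4] M [-1.14 -0.07  0.08] w 0.0068 [ 0.17  1.1  -0.61  1.5   0.8   0.8   0.85]
TCP in bracket mm [ -64.9 -114.2]
tool y now 91.88 deg; shift mm [0. 0. 0.] turn deg -0.01 tilt 0.0008
[ -1. 362. 177. 268.] [ -19.3 -240.3] [ -70.5 -149.9] 31.41
[342. 270. 387. 294.] [-69.4 -78. ] [-57.5 -56.8] -27.52
[252. 144. 453. 144.] [-123.6 -116.8] [-123.8  -39.7] 2.01
[454. 144. 511. 152.] [-123.7  -39.3] [-120.7  -16.9] -5.71
[422. 292. 442. 179.] [-58.5 -41.3] [-109.8  -41.3] 1.9
[264. 306. 266. 233.] [ -51.2 -111.5] [ -86.8 -111. ] 1.07
[247. 233. 249. 304.] [ -86.8 -118.9] [ -51.9 -118.3] 2.94
[247. 228. 247. 156.] [ -89. -119.] [-119.2 -118.9] 1.63
[443. 178. 511. 178.] [-110.3  -41.1] [-110.2  -14.4] 1.85
[511. 158. 249. 158.] [-118.3  -16.4] [-118.3 -117.8] 1.9
[397. 299. 497. 352.] [-54.7 -51.8] [-25.2   0.2] -27.67
```

>>> apply_moves([
  [[0,0,0,0,0],[0,0,0,0,0],[0,0,0,0,0],[0,0,-40,0,0],[0,0,-40,0,0]],
])

```text
clock: 11.2
position: [0.6105, 0.0359, 0.1061]
orientation: [0.053, -3.139, -0.001]
contact_force: [0.9, -0.1, -0.1]
grip_width: 0.043
grip_force: 0.0
```

Run:
```python
from rig import env
from h import *
o=env.get_obs();print(o["position"],o["grip_width"],o["contact_force"])
p=bw(-.1143,-.058);print(p);rows(o,*p,.1,TB,11,0)
```

```text
[0.61054807 0.03589958 0.10612854] 0.04301699131922565 [ 0.87879689 -0.14767512 -0.13447407]
[0.56007588 0.08956036]
[[4.4, 5.0, np.float64(0.6), 8.19, 0], [5.1, 4.3, np.float64(0.6), 8.19, 0], [5.7, 3.6, np.float64(0.6), 8.19, 0], [6.1, 2.7, np.float64(0.6), 8.19, 0], [6.4, 1.8, np.float64(0.6), 8.19, 0]]
[[6.6, 0.9, np.float64(0.6), 8.19, 0], [6.7, -0.0, np.float64(0.6), 8.19, 0], [6.6, -1.0, np.float64(0.6), 8.19, 0], [6.4, -1.9, np.float64(0.6), 8.19, 0], [6.1, -2.8, np.float64(0.6), 8.19, 0]]
[[5.6, -3.7, np.float64(0.6), 8.19, 0]]
```

>>> apply_moves([
  [[4.4,5,0,8.2,0],[5.1,4.3,0,8.2,0],[5.7,3.6,0,8.2,0],[6.1,2.7,0,8.2,0],[6.4,1.8,0,8.2,0]],
])

```text
clock: 11.7
position: [0.588, 0.0602, 0.1057]
orientation: [-1.06, -2.957, -0.001]
contact_force: [-0.6, -0.2, 0.2]
grip_width: 0.0427
grip_force: 0.0
```

>>> apply_moves([
  [[6.6,0.9,0,8.2,0],[6.7,0,0,8.2,0],[6.6,-1,0,8.2,0],[6.4,-1.9,0,8.2,0],[6.1,-2.8,0,8.2,0]],
])

```text
clock: 12.2
position: [0.5653, 0.0848, 0.1057]
orientation: [-2.028, -2.399, -0.001]
contact_force: [0.1, 0.3, -1.0]
grip_width: 0.0424
grip_force: 0.0
```

>>> apply_moves([
  [[5.6,-3.7,0,8,0],[0,0,0,0,0],[0,0,0,0,0]],
])

```text
clock: 12.5
position: [0.561, 0.0893, 0.1057]
orientation: [2.179, 2.263, 0.0]
contact_force: [0.9, -1.0, -0.1]
grip_width: 0.0424
grip_force: 0.0
```

```bash
python3 look.py w7; python3 lines.py w7 .06;python3 - <<'E'
from rig import env
from h import *
go(env.get_obs(),*bw(-.1143,-.058),.026,TB)
E
```

```text
12.5 [0.561  0.0893 0.1057] F [ 0.9 -1.  -0.1] M [ 0.01 -0.    0.06] w 0.0424 [-0.09  0.87 -0.24  1.64  0.3   0.66 -0.45]
TCP in bracket mm [-113.4  -58.3]
tool y now 2.17 deg; shift mm [0. 0. 0.] turn deg -89.72 tilt 0.0002
[100. 163.  33. 256.] [-219.   -20.3] [-279.4  -90.2] -38.9
[  2. 356. 114. 278.] [-325.6 -183.2] [-221.9 -109. ] 37.46
[424. 158. 477. 158.] [ -0.1 -16. ] [ 35.4 -16.1] 1.8
[  0.  85. 100. 161.] [-274.5   28.8] [-218.7  -19.2] -38.82
[405. 383. 360. 332.] [  15.6 -210. ] [ -28.4 -157.3] 41.8
[153. 332. 108. 383.] [-197.  -158.6] [-240.4 -211.6] -37.47
[209. 323. 260. 329.] [-150.6 -149.2] [-109.5 -154.6] -5.6
[511. 253. 413. 252.] [ 75.8 -86. ] [  3.2 -85.5] 1.52
[392. 273. 486. 338.] [ -10.2 -103.3] [  74.6 -162.7] -33.1
[353. 253. 364. 145.] [-41.6 -86.9] [-41.7  -7.9] 1.94
[416. 133. 408. 183.] [-8.5  0.4] [ -8.6 -33.6] 1.73
[363. 144. 268. 144.] [-42.3  -7.2] [-105.5   -7.3] 2.0
[274. 130. 416. 131.] [-101.6    1.6] [-8.8  1.5] 1.81
[447. 168. 506. 169.] [ 16.4 -22.9] [ 56.5 -23.1] 1.59
[249. 289. 249. 131.] [-118.6 -118.1] [-118.4    1.4] 1.8
[ -0. 255.  55. 175.] [-304.   -89.5] [-251.5  -28.7] -38.94
[503. 165. 439. 163.] [ 54.2 -20.6] [ 10.7 -19.5] 0.43
[317. 118. 428. 119.] [-74.2   9.3] [-1.9  9.2] 1.84
tool y now 2.13 deg; shift mm [ 0.6 -1.  79.6] turn deg 0.24 tilt 0.0001
```

View pics/w7.png

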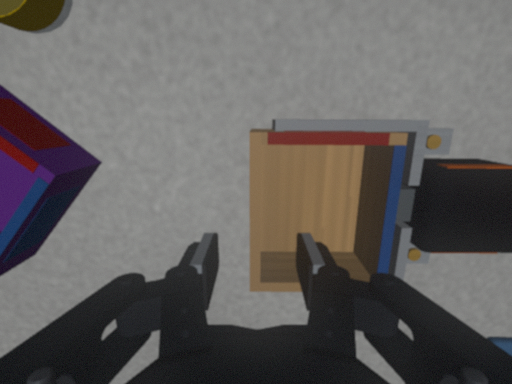

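The crate sits square against the fence: red strip along row 138, blue side at column ~400, about to meet the stamp at (407,205). The −x wall at column 254 is between the fingers. Descend, pinch and push straight in.

>>> apply_moves([
  [[0.5,-1,27,0.2,0],[0,0,27,0,0],[0,0,25,0,0],[0,0,0,0,0]],
])

```text
clock: 12.95
position: [0.5586, 0.0891, 0.0241]
orientation: [-2.184, -2.255, 0.005]
contact_force: [-0.5, 0.0, 1.5]
grip_width: 0.0427
grip_force: 0.0
```

>>> apply_moves([
  [[0,0,0,0,1],[0,0,0,0,1],[0,0,0,0,1],[0,0,0,0,1],[0,0,-1,0,1]],
], grip_force=80)

```text
clock: 13.45
position: [0.5602, 0.0896, 0.0286]
orientation: [2.187, 2.254, 0.001]
contact_force: [0.6, -0.9, -2.1]
grip_width: 0.0072
grip_force: 77.9
```

>>> apply_moves([
  [[0,3,0,0,1],[0,3,0,0,1],[0,2,0,0,1],[0,0,0,0,1],[0,0,0,0,1]],
])

```text
clock: 13.95
position: [0.5664, 0.0898, 0.0281]
orientation: [-2.187, -2.253, 0.004]
contact_force: [-15.4, -0.4, 16.6]
grip_width: 0.0067
grip_force: 81.0
```

>>> apply_moves([
  [[0,2,-0.3,0,1],[0,1,0,0,1],[0,0,0,0,1],[0,0,0,0,1]],
])

```text
clock: 14.35
position: [0.5698, 0.0898, 0.0281]
orientation: [-2.187, -2.253, 0.004]
contact_force: [-10.5, -0.7, 7.9]
grip_width: 0.0071
grip_force: 79.7
```

>>> apply_moves([
  [[0,1.5,0,0,1],[0,0,0,0,1],[0,0,0,0,1],[0,0,0,0,1]],
])

```text
clock: 14.75
position: [0.571, 0.0899, 0.0281]
orientation: [-2.187, -2.253, 0.004]
contact_force: [-14.3, -0.8, 10.7]
grip_width: 0.0072
grip_force: 80.0
```

```bash
python3 look.py w8; python3 lines.py w8 .06
```

```text
14.75 [0.571  0.0899 0.0281] F [-14.3  -0.8  10.7] M [-0.1   2.41  0.06] w 0.0072 [-0.11  1.01 -0.2   1.64  0.33  0.53 -0.48]
TCP in bracket mm [-103.4  -58. ]
tool y now 1.72 deg; shift mm [0. 0. 0.] turn deg -90.17 tilt 0.0033
[ -1. 362. 178. 267.] [-231.1 -106.1] [-137.7  -53.5] 31.26
[452. 329. 512. 360.] [ -9.8 -86.5] [  22.9 -105.2] -27.91
[336. 268. 394. 298.] [-67.3 -54. ] [-39.7 -69.4] -27.24
[395. 296. 415. 164.] [-39.6 -68.4] [-39.5  -7.7] 1.85
[413. 163. 277. 163.] [-40.3  -7.2] [-94.6  -7.1] 1.77
[304. 138. 429. 138.] [-84.    2.6] [-35.4   2.5] 1.74
[431. 139. 488. 139.] [-34.9   2. ] [-12.6   2.2] 2.27
[475. 307. 508. 177.] [ -1.4 -74.6] [ -1.4 -13. ] 1.9
[247. 228. 246. 141.] [-106.9  -35. ] [-106.7    1.7] 1.62
[261. 119. 511. 119.] [-101.1    9.9] [-5.7  9.7] 1.75
[490. 166. 453. 327.] [-9.5 -8.3] [ -9.5 -85.6] 1.85
```

>>> apply_moves([
  [[0,1.5,0,0,1],[0,0,0,0,1],[0,0,0,0,1],[0,0,0,0,1]],
])

```text
clock: 15.2
position: [0.5723, 0.0899, 0.028]
orientation: [-2.186, -2.253, 0.005]
contact_force: [-15.2, -0.7, 11.2]
grip_width: 0.0072
grip_force: 80.2
```

>>> apply_moves([
  [[0,1.5,0,0,1],[0,0,0,0,1],[0,0,0,0,1],[0,0,0,0,1]],
])

```text
clock: 15.6
position: [0.5732, 0.0899, 0.0281]
orientation: [-2.186, -2.253, 0.006]
contact_force: [-19.5, -0.9, 14.5]
grip_width: 0.007
grip_force: 80.8
```

>>> apply_moves([
  [[0,1,0,0,1],[0,0,0,0,1],[0,0,0,0,1],[0,0,0,0,1]],
])

```text
clock: 16.0
position: [0.5732, 0.0899, 0.028]
orientation: [-2.185, -2.252, 0.009]
contact_force: [-26.8, -2.2, 21.4]
grip_width: 0.0068
grip_force: 81.6
```

>>> apply_moves([
  [[0,1,0,0,1],[0,0,0,0,1],[0,0,0,0,1],[0,0,0,0,1]],
])

```text
clock: 16.4
position: [0.5732, 0.0899, 0.0281]
orientation: [-2.184, -2.251, 0.012]
contact_force: [-35.3, -2.3, 26.6]
grip_width: 0.0062
grip_force: 82.5
```

```bash
python3 look.py w9; python3 lines.py w9 .06
```

```text
16.4 [0.5732 0.0899 0.0281] F [-35.3  -2.3  26.6] M [-0.15  6.41 -0.02] w 0.0062 [-0.11  1.01 -0.2   1.62  0.33  0.55 -0.47]
TCP in bracket mm [-101.1  -58.1]
tool y now 1.75 deg; shift mm [0. 0. 0.] turn deg -90.14 tilt 0.0092
[453. 329. 512. 360.] [ -7.3 -86.3] [  24.5 -104.4] -27.74
[ -1. 362. 178. 267.] [-229.7 -107. ] [-135.7  -53.8] 31.4
[342. 270. 393. 298.] [-62.7 -55. ] [-37.8 -69.1] -27.72
[395. 296. 416. 164.] [-37.1 -68.1] [-37.1  -7.6] 1.89
[414. 163. 277. 163.] [-37.7  -7.2] [-92.2  -7.1] 1.86
[304. 138. 428. 138.] [-81.7   2.6] [-33.8   2.5] 1.77
[475. 311. 509. 177.] [  0.9 -76.1] [  0.9 -12.9] 1.88
[436. 139. 511. 139.] [-30.9   2.2] [-2.  2.] 1.39
[258. 119. 507. 118.] [-99.7   9.9] [-5.3  9.8] 1.8
[247. 228. 246. 144.] [-104.7  -35. ] [-104.4    0.2] 1.49
[491. 165. 454. 327.] [-7.2 -8.2] [ -7.3 -85.1] 1.82
```

>>> apply_moves([
  [[0,-1,-0.7,0,1],[0.6,0,0,0,1],[0.6,0,0,0,1],[0,0,0,0,1],[0,0,0,0,1]],
])

```text
clock: 16.95
position: [0.5733, 0.0898, 0.0281]
orientation: [-2.186, -2.252, 0.011]
contact_force: [-22.4, -6.9, 9.2]
grip_width: 0.007
grip_force: 79.9
```

>>> apply_moves([
  [[0,0,0,0,1],[0,0,0,0,1],[0,0,0,0,1],[0,0,0,0,1],[0,0,0,0,1]],
])

```text
clock: 17.45
position: [0.5733, 0.0898, 0.0282]
orientation: [-2.186, -2.252, 0.011]
contact_force: [-22.4, -7.6, 8.1]
grip_width: 0.0069
grip_force: 79.9
```

```bash
python3 look.py w10; python3 lines.py w10 .06
python3 - <<'E'
import cv2,numpy as np
im=np.load("w10.npz")["im"]
cv2.imwrite("pics/w10z.png",cv2.resize(im[105:205,240:512],None,fx=2.9,fy=2.9,interpolation=cv2.INTER_CUBIC))
# column profile across red edge/fence at several columns
for u in (300,380,460): print(u,[tuple(im[v,u]) for v in range(112,146,2)])
E
```

```text
17.45 [0.5733 0.0898 0.0282] F [-22.4  -7.6   8.1] M [-1.22  4.09  0.13] w 0.0069 [-0.11  1.01 -0.2   1.62  0.33  0.55 -0.48]
TCP in bracket mm [-101.1  -58.2]
tool y now 1.70 deg; shift mm [0. 0. 0.] turn deg -90.19 tilt 0.0078
[ -1. 362. 177. 267.] [-229.6 -106.8] [-135.9  -53.9] 31.34
[453. 329. 512. 360.] [ -7.1 -86.7] [  24.9 -104.9] -27.81
[335. 267. 394. 298.] [-65.5 -53.8] [-37.4 -69.3] -27.09
[395. 296. 416. 163.] [-37.1 -68.3] [-37.1  -7.2] 1.94
[413. 163. 277. 163.] [-38.1  -7.2] [-92.2  -7.2] 1.85
[304. 138. 429. 138.] [-81.7   2.6] [-33.2   2.5] 1.79
[431. 139. 507. 139.] [-32.7   2.2] [-3.3  2. ] 1.48
[247. 228. 246. 142.] [-104.6  -35.1] [-104.4    1.2] 1.57
[475. 311. 508. 177.] [  1.  -76.4] [  0.9 -12.9] 1.98
[258. 119. 507. 118.] [-99.6   9.9] [-5.2  9.9] 1.89
[491. 166. 454. 327.] [-7.2 -8.4] [ -7.2 -85.5] 1.93
300 [(np.uint8(128), np.uint8(129), np.uint8(130)), (np.uint8(129), np.uint8(130), np.uint8(130)), (np.uint8(131), np.uint8(132), np.uint8(131)), (np.uint8(126), np.uint8(127), np.uint8(128)), (np.uint8(107), np.uint8(106), np.uint8(103)), (np.uint8(121), n
[... 1425 characters left out ...]
131)), (np.uint8(130), np.uint8(132), np.uint8(132)), (np.uint8(122), np.uint8(123), np.uint8(123)), (np.uint8(112), np.uint8(107), np.uint8(106)), (np.uint8(114), np.uint8(109), np.uint8(109)), (np.uint8(115), np.uint8(111), np.uint8(110)), (np.uint8(114), np.uint8(111), np.uint8(109)), (np.uint8(115), np.uint8(111), np.uint8(109)), (np.uint8(114), np.uint8(110), np.uint8(108)), (np.uint8(112), np.uint8(109), np.uint8(108)), (np.uint8(112), np.uint8(108), np.uint8(106)), (np.uint8(115), np.uint8(110), np.uint8(109)), (np.uint8(92), np.uint8(96), np.uint8(99)), (np.uint8(55), np.uint8(71), np.uint8(86)), (np.uint8(50), np.uint8(58), np.uint8(89)), (np.uint8(39), np.uint8(41), np.uint8(102))]
```

Force rises with no further travel, yaw is 1.85°, and an added sideways push of 7.6 N doesn't move the crate. So blue is flush, held for over 1 s, and against the fence. Backing off, then re-pinching the −y wall for the red side.

>>> apply_moves([
  [[-1.2,-6,-0.8,0,1],[-4,-12,0,0,1],[-8,-12,0,0,1],[-8,-10,0,0,1],[0,0,0,0,1]],
])

```text
clock: 18.0
position: [0.5364, 0.0679, 0.0295]
orientation: [-2.189, -2.253, 0.002]
contact_force: [-0.2, 0.6, -2.0]
grip_width: 0.0068
grip_force: 78.7
```

>>> apply_moves([
  [[0,0,0.8,0,1],[0,0,0,0,0],[0,0,0,0,0],[0,0,0,0,0],[0,0,-40,0,0]],
])

```text
clock: 18.5
position: [0.5352, 0.069, 0.0659]
orientation: [-2.185, -2.252, 0.007]
contact_force: [1.3, -0.2, 1.9]
grip_width: 0.0427
grip_force: 0.0
```

>>> apply_moves([
  [[0,0,-40,0,0],[0,0,0,0,0],[0,0,0,0,0]],
])

```text
clock: 18.8
position: [0.5373, 0.069, 0.1093]
orientation: [2.188, 2.253, 0.002]
contact_force: [-0.7, 0.3, 0.4]
grip_width: 0.0425
grip_force: 0.0
```

```bash
python3 look.py w11; python3 lines.py w11 .06
```

```text
18.8 [0.5373 0.069  0.1093] F [-0.7  0.3  0.4] M [-0.04 -0.03 -0.05] w 0.0425 [-0.06  0.84 -0.24  1.74  0.31  0.6  -0.45]
TCP in bracket mm [-137.7  -77.8]
tool y now 1.69 deg; shift mm [0. 0. 0.] turn deg -90.20 tilt 0.0015
[417. 290. 510. 355.] [ -11.7 -140.6] [  76.9 -204.1] -33.73
[ 59. 236.   7. 267.] [-284.4  -93.1] [-328.7 -118.7] 31.87
[127. 141.  58. 237.] [-224.9  -24.4] [-285.2  -94.2] -38.91
[ -1. 358. 124. 272.] [-356.7 -205. ] [-240.4 -123.5] 36.92
[457. 133. 511. 134.] [ -3.8 -19.9] [ 32.3 -20.7] 0.6
[151. 335. 108. 383.] [-225.9 -182.7] [-268.4 -233. ] -38.3
[ 19.  56. 127. 140.] [-285.    27.7] [-224.9  -23.8] -38.74
[405. 383. 360. 332.] [  -7.9 -234.1] [ -52.7 -179.7] 41.35
[397. 243. 417. 104.] [ -33.3 -100.2] [-33.6  -1.5] 2.02
[219. 261. 208. 309.] [-166.2 -114.1] [-177.3 -157.5] -12.44
[511. 225. 454. 224.] [ 48.1 -85.5] [  6.8 -84.9] 1.12
[254. 128. 369. 128.] [-139.1  -16.3] [-62.6 -16.5] 1.69
[407. 132. 387. 271.] [-37.3 -19.1] [ -37.5 -123.3] 1.77
[414. 104. 299. 105.] [-35.   -1.5] [-109.7   -1.5] 1.94
[353. 251. 364. 144.] [ -65.1 -106.1] [-65.1 -27.1] 1.88
[451. 103. 442. 155.] [-11.3  -0.7] [-11.3 -34.3] 1.86
[434. 201. 423. 266.] [-11.2 -67.1] [ -11.  -118.8] 2.13
[311. 101. 451. 101.] [-102.5    0.7] [-11.8   0.4] 1.69
[363. 143. 271. 143.] [-65.8 -26.4] [-128.2  -26.4] 1.83
[252. 287. 251. 131.] [-141.6 -137. ] [-141.3  -17.9] 1.77
[  9. 262.  88. 147.] [-326.4 -115.1] [-251.5  -28.4] -38.92
[393.  89. 463.  89.] [-50.    7.9] [-5.1  7.8] 1.77
```

Run:
```python
from rig import env
from h import *
o=env.get_obs();rows(o,*bw(-.0894,-.133),.109,np.pi/2+.031,11,0)
```

```text
[[-5.0, 4.4, np.float64(-0.1), -8.19, 0], [-5.6, 3.7, np.float64(-0.1), -8.19, 0], [-6.1, 2.9, np.float64(-0.1), -8.19, 0], [-6.4, 2.0, np.float64(-0.1), -8.19, 0], [-6.6, 1.0, np.float64(-0.1), -8.19, 0]]
[[-6.7, 0.1, np.float64(-0.1), -8.19, 0], [-6.6, -0.9, np.float64(-0.1), -8.19, 0], [-6.4, -1.8, np.float64(-0.1), -8.19, 0], [-6.1, -2.7, np.float64(-0.1), -8.19, 0], [-5.7, -3.5, np.float64(-0.1), -8.19, 0]]
[[-5.1, -4.3, np.float64(-0.1), -8.19, 0]]
```

>>> apply_moves([
  [[-5,4.4,0,-8.2,0],[-5.6,3.7,0,-8.2,0],[-6.1,2.9,0,-8.2,0],[-6.4,2,0,-8.2,0],[-6.6,1,0,-8.2,0]],
])

```text
clock: 19.35
position: [0.5597, 0.0444, 0.1075]
orientation: [-1.251, -2.88, 0.001]
contact_force: [0.1, 0.6, 0.7]
grip_width: 0.0428
grip_force: 0.0
```

>>> apply_moves([
  [[-6.7,0,0,-8.2,0],[-6.6,-0.9,0,-8.2,0],[-6.4,-1.8,0,-8.2,0],[-6.1,-2.7,0,-8.2,0],[-5.7,-3.5,0,-8.2,0]],
])

```text
clock: 19.85
position: [0.5825, 0.0202, 0.1074]
orientation: [-0.163, -3.136, -0.0]
contact_force: [0.5, -0.3, -0.1]
grip_width: 0.0426
grip_force: 0.0
```

>>> apply_moves([
  [[-5.1,-4.3,0,-8.1,0],[0,0,0,0,0],[0,0,0,0,0]],
])

```text
clock: 20.15
position: [0.5869, 0.0157, 0.1078]
orientation: [0.043, -3.14, -0.001]
contact_force: [-0.2, 1.1, -0.4]
grip_width: 0.0428
grip_force: 0.0
```

```bash
python3 look.py w12; python3 lines.py w12 .06|sort -k3|head -30
python3 - <<'E'
from rig import env
from h import *
go(env.get_obs(),*bw(-.0894,-.133),.026,np.pi/2+.031)
E
```

```text
20.15 [0.5869 0.0157 0.1078] F [-0.2  1.1 -0.4] M [ 0.02  0.03 -0.04] w 0.0428 [ 0.25  0.97 -0.7   1.56  0.74  0.9   0.88]
TCP in bracket mm [ -89.9 -132.7]
tool y now 91.56 deg; shift mm [0. 0. 0.] turn deg -0.33 tilt 0.0015
[ 49.  66.  34. 246.] [-190.4 -263.3] [ -67.3 -300.2] -14.78
[ 28.  78.  23. 148.] [-183.2 -278.1] [-139.3 -291.7] -15.31
[154. 332. 108. 383.] [  10.9 -218.8] [  64.3 -264.1] -38.38
[250. 279. 249. 143.] [ -37.9 -138.6] [-141.8 -138.3] 1.73
[421. 144. 252. 144.] [-140.9  -22.9] [-140.9 -136.4] 1.9
[261. 308. 261. 244.] [ -11.8 -130.2] [ -67.4 -130.5] 2.16
[209. 323. 262. 329.] [   2.1 -172.4] [   8.  -129.6] -5.94
[  1. 357. 118. 276.] [  35.4 -350.7] [ -41.7 -240.9] 36.97
[314. 242. 369. 243.] [-69.2 -90.7] [-68.4 -49.8] 0.74
[371. 243. 380. 157.] [-68.1 -48.8] [-132.   -48.8] 1.89
[253. 138. 387. 138.] [-145.  -135.6] [-144.8  -46. ] 1.72
[433. 196. 417. 291.] [-104.3   -8.3] [-27.2  -8.1] 1.99
[416. 290. 511. 355.] [-28.1  -8.9] [35.6 80. ] -33.72
tool y now 91.59 deg; shift mm [-0.5 -0.5 82.1] turn deg -0.19 tilt 0.0011
```

>>> apply_moves([
  [[-0.5,-1,27,-0.2,0],[0,0,27,0,0],[0,0,26,0,0],[0,0,0,0,0]],
])

```text
clock: 20.6
position: [0.5863, 0.0148, 0.0261]
orientation: [0.052, -3.137, 0.0]
contact_force: [-0.9, -0.8, 0.8]
grip_width: 0.0427
grip_force: 0.0
```

>>> apply_moves([
  [[0,0,0,0,1],[0,0,0,0,1],[0,0,0,0,1],[0,0,0,0,1],[0,0,-1,0,1]],
], grip_force=90)

```text
clock: 21.1
position: [0.5883, 0.0145, 0.0307]
orientation: [-0.054, 3.14, 0.0]
contact_force: [0.2, 0.1, -2.0]
grip_width: 0.0066
grip_force: 87.7
```

>>> apply_moves([
  [[0,0,-10,0,1],[0,0,-20,0,1],[0,0,-20,0,1],[0,0,-20,0,1],[0,0,0,0,1]],
])

```text
clock: 21.6
position: [0.589, 0.0147, 0.1027]
orientation: [-0.054, 3.137, 0.001]
contact_force: [0.1, -0.6, -2.8]
grip_width: 0.0061
grip_force: 87.9
```

Run:
```python
from rig import env
from h import *
o=env.get_obs();print(o["position"],o["contact_force"],o["grip_width"]);rows(o,*bw(-.152,-.063),o["position"][2],TB,13,1)
```

```text
[0.58895084 0.01466243 0.10265193] [ 0.0900043  -0.61058192 -2.77954003] 0.006092782242380625
[[4.9, 5.5, np.float64(-0.0), 6.93, 1], [5.5, 4.8, np.float64(-0.0), 6.93, 1], [6.1, 4.1, np.float64(-0.0), 6.93, 1], [6.5, 3.4, np.float64(-0.0), 6.93, 1], [6.9, 2.5, np.float64(-0.0), 6.93, 1]]
[[7.1, 1.7, np.float64(-0.0), 6.93, 1], [7.3, 0.8, np.float64(-0.0), 6.93, 1], [7.3, -0.1, np.float64(-0.0), 6.93, 1], [7.3, -1.0, np.float64(-0.0), 6.93, 1], [7.1, -1.8, np.float64(-0.0), 6.93, 1]]
[[6.8, -2.7, np.float64(-0.0), 6.93, 1], [6.5, -3.5, np.float64(-0.0), 6.93, 1], [6.0, -4.2, np.float64(-0.0), 6.93, 1]]
```

>>> apply_moves([
  [[4.9,5.5,0,6.93,1],[5.5,4.8,0,6.93,1],[6.1,4.1,0,6.93,1],[6.5,3.4,0,6.93,1],[6.9,2.5,0,6.93,1]],
])

```text
clock: 22.1
position: [0.5621, 0.041, 0.0995]
orientation: [-0.891, -3.012, 0.0]
contact_force: [-0.6, 1.0, -2.1]
grip_width: 0.0062
grip_force: 87.9
```

>>> apply_moves([
  [[7.1,1.7,0,6.93,1],[7.3,0.8,0,6.93,1],[7.3,0,0,6.93,1],[7.3,-1,0,6.93,1],[7.1,-1.8,0,6.93,1]],
])

```text
clock: 22.6
position: [0.5366, 0.0674, 0.0995]
orientation: [-1.747, -2.61, 0.0]
contact_force: [-0.3, 0.6, -2.9]
grip_width: 0.0067
grip_force: 87.9
```

>>> apply_moves([
  [[6.8,-2.7,0,6.93,1],[6.5,-3.5,0,6.93,1],[6,-4.2,0,6.93,1],[0,0,0,0,1],[0,0,0,0,1]],
])

```text
clock: 23.1
position: [0.5218, 0.083, 0.0996]
orientation: [2.18, 2.262, -0.0]
contact_force: [0.3, 0.4, -3.0]
grip_width: 0.0069
grip_force: 87.9
```

```bash
python3 look.py w13; python3 lines.py w13 .133
```

```text
23.1 [0.5218 0.083  0.0996] F [ 0.3  0.4 -3. ] M [-0.01  0.09 -0.06] w 0.0069 [-0.09  0.84 -0.23  1.79  0.34  0.55 -0.5 ]
TCP in bracket mm [-152.8  -63.3]
tool y now 2.13 deg; shift mm [0. 0. 0.] turn deg -89.76 tilt 0.0001
[ -1. 362. 178. 267.] [-278.1 -110.4] [-186.9  -58.5] 31.56
[ 35.  73. 142. 157.] [-232.7   20.2] [-197.3  -10.2] -38.79
[142. 158.  69. 253.] [-197.6  -10.6] [-233.2  -51.9] -38.92
[ 69. 253.  20. 289.] [-233.3  -51.7] [-258.8  -69.8] 37.27
[511. 282. 493. 345.] [-38.8 -65.4] [-38.6 -99.6] 2.28
[345. 272. 466. 336.] [-113.1  -60.6] [-53.  -94.3] -27.42
[249. 254. 249. 306.] [-155.4  -52.1] [-155.5  -78. ] 1.66
[264. 306. 264. 254.] [-148.8  -78. ] [-149.   -52.1] 2.45
[417. 291. 437. 179.] [-80.2 -69.9] [-80.4 -18.7] 2.12
[436. 124. 332. 124.] [-84.6   2.8] [-124.     2.8] 1.92
[438. 178. 511. 178.] [-79.8 -18.2] [-50.8 -18.1] 2.06
[252. 145. 433. 145.] [-154.3   -5.2] [-84.2  -4.9] 2.15
[247. 228. 247. 157.] [-156.2  -39.9] [-156.2  -10. ] 1.91
[511. 158. 249. 159.] [-52.8 -10.2] [-155.3  -10.6] 2.16
[ 24. 283. 106. 170.] [-256.4  -66.8] [-212.   -15.5] -38.93
[419. 112. 492. 112.] [-91.5   7.2] [-64.2   7.2] 2.05
[  0. 204.  43. 233.] [-257.5  -29.5] [-242.8  -42.3] -39.15
```

>>> apply_moves([
  [[0,0,22,0.2,1],[0,0,22,0,1],[0,0,20,0,1],[0,0,4,0,1],[0,0,0,0,1]],
])

```text
clock: 23.65
position: [0.5216, 0.0828, 0.0315]
orientation: [-2.186, -2.256, 0.001]
contact_force: [-0.1, -0.2, -1.5]
grip_width: 0.0067
grip_force: 88.1
```

>>> apply_moves([
  [[0,0,1,0,1],[0,0,1,0,1],[0,0,0,0,1]],
])

```text
clock: 23.95
position: [0.5221, 0.083, 0.0301]
orientation: [2.187, 2.254, 0.001]
contact_force: [-0.0, -0.8, 4.9]
grip_width: 0.0066
grip_force: 88.9
```

>>> apply_moves([
  [[0,0,1,0,1],[0,0,0,0,1],[0,0,0,0,1]],
])

```text
clock: 24.25
position: [0.5221, 0.083, 0.0301]
orientation: [2.187, 2.254, 0.002]
contact_force: [-5.9, -1.2, 29.6]
grip_width: 0.0066
grip_force: 92.9
```

>>> apply_moves([
  [[0,0,-1.1,0,1],[4,0,0,0,1],[5,0,0,0,1],[1,0,0,0,1],[0,0,0,0,1]],
])

```text
clock: 24.75
position: [0.5219, 0.0929, 0.0302]
orientation: [2.188, 2.253, 0.0]
contact_force: [-0.8, -5.6, 9.3]
grip_width: 0.0062
grip_force: 90.0
```

>>> apply_moves([
  [[1,0,0,0,1],[0.5,0,0,0,1],[0,0,0,0,1],[0,0,0,0,1]],
])

```text
clock: 25.15
position: [0.5219, 0.0939, 0.0302]
orientation: [2.188, 2.253, -0.0]
contact_force: [1.8, -7.0, 9.0]
grip_width: 0.0065
grip_force: 90.1
```

```bash
python3 look.py w14; python3 lines.py w14 .06
```

```text
25.15 [0.5219 0.0939 0.0302] F [ 1.8 -7.   9. ] M [-1.37 -0.1  -0.13] w 0.0065 [-0.15  0.96 -0.17  1.82  0.37  0.39 -0.56]
TCP in bracket mm [-152.3  -52.4]
tool y now 1.67 deg; shift mm [0. 0. 0.] turn deg -90.22 tilt 0.0014
[100. 191.  11. 313.] [-217.1  -13.1] [-268.9  -73.2] -38.86
[ -0. 361. 179. 267.] [-281.8 -101.8] [-187.   -48.8] 31.11
[ -1. 117. 100. 190.] [-251.6   16.5] [-217.2  -13. ] -38.8
[343. 130. 397. 128.] [-117.6   11.2] [-96.5  11.7] 3.23
[249. 254. 249. 306.] [-155.1  -42.8] [-155.4  -69.6] 1.22
[264. 306. 264. 256.] [-148.4  -69.6] [-148.5  -43.5] 2.12
[417. 292. 437. 180.] [-77.4 -62.5] [-77.2  -9. ] 1.62
[438. 179. 511. 179.] [-76.7  -8.6] [-46.7  -8.9] 1.21
[398. 128. 511. 128.] [-96.   11.6] [-51.7  11.6] 1.87
[248. 228. 247. 157.] [-155.8  -30.2] [-155.5    0.7] 1.41
[372. 151. 502. 151.] [-105.4    2.9] [-53.    2.5] 1.49
[252. 144. 344. 145.] [-153.6    5.7] [-116.6    5.2] 1.09
[393. 297. 451. 328.] [-87.8 -65.4] [-57.4 -82.9] -28.07
[511. 132. 373. 133.] [-51.3  10. ] [-105.7   10.1] 1.78
[511. 159. 251. 159.] [-48.7  -0.6] [-154.2    0. ] 1.54
```

>>> apply_moves([
  [[0.8,0,-0.3,-0.25,1],[0.8,0,0,0,1],[0,0,0,0,1],[0,0,0,0,1]],
])

```text
clock: 25.6
position: [0.5214, 0.0953, 0.0302]
orientation: [2.184, 2.258, -0.002]
contact_force: [-1.2, -7.7, 6.0]
grip_width: 0.0068
grip_force: 89.5
```

>>> apply_moves([
  [[0,6,0,0,1],[0,7,0,0,1],[0,6,0,0,1],[0,4,0,0,1],[0,0,0,0,1]],
])

```text
clock: 26.1
position: [0.5417, 0.0956, 0.0301]
orientation: [-2.182, -2.257, 0.01]
contact_force: [-20.8, -10.1, 24.0]
grip_width: 0.0068
grip_force: 92.2
```

```bash
python3 look.py w15; python3 lines.py w15 .06
```

```text
26.1 [0.5417 0.0956 0.0301] F [-20.8 -10.1  24. ] M [-1.9   3.88 -0.  ] w 0.0068 [-0.13  0.98 -0.19  1.74  0.36  0.47 -0.54]
TCP in bracket mm [-132.5  -51.4]
tool y now 1.95 deg; shift mm [0. 0. 0.] turn deg -89.94 tilt 0.0069
[ 70. 191.  -1. 292.] [-210.   -12.6] [-252.4  -61.8] -38.85
[ -0. 361. 177. 268.] [-262.6 -102.4] [-167.9  -48.5] 31.53
[ -1. 140.  70. 191.] [-234.6    8.4] [-210.3  -12.5] -38.83
[346. 272. 449. 327.] [-91.2 -50.6] [-39. -80.] -27.47
[249. 254. 249. 306.] [-135.1  -41.7] [-135.2  -68.5] 1.54
[311. 131. 511. 131.] [-110.7   11.9] [-32.3  12. ] 1.98
[418. 291. 438. 180.] [-57.2 -60. ] [-57.3  -7.4] 2.0
[510. 291. 494. 349.] [-14.5 -59.9] [-14.4 -92.9] 2.05
[252. 144. 307. 145.] [-133.8    6.8] [-111.9    6.7] 1.62
[439. 179. 511. 179.] [-56.7  -7. ] [-27.6  -7. ] 1.96
[247. 229. 247. 157.] [-136.   -29.7] [-135.9    1.8] 1.74
[328. 154. 511. 154.] [-103.1    2.9] [-30.1   3.1] 1.99
[511. 136. 329. 136.] [-31.9  10.2] [-103.2   10.1] 1.98
[511. 159. 249. 159.] [-29.6   1.2] [-134.8    1.1] 1.95
```

>>> apply_moves([
  [[0,2,-0.8,0,1],[0,3,0,0,1],[0,3,0,0,1],[0,0,0,0,1],[0,0,0,0,1]],
])

```text
clock: 26.65
position: [0.5509, 0.0959, 0.0303]
orientation: [-2.183, -2.258, 0.007]
contact_force: [-7.0, -9.1, 1.9]
grip_width: 0.0065
grip_force: 88.8
```

>>> apply_moves([
  [[0,2,0,0,1],[0,2,0,0,1],[0,0,0,0,1],[0,0,0,0,1]],
])

```text
clock: 27.05
position: [0.5542, 0.096, 0.0303]
orientation: [-2.182, -2.258, 0.009]
contact_force: [-11.4, -9.6, 3.2]
grip_width: 0.0068
grip_force: 89.3
```

>>> apply_moves([
  [[0,2,0,0,1],[0,0,0,0,1],[0,0,0,0,1],[0,0,0,0,1]],
])

```text
clock: 27.45
position: [0.556, 0.096, 0.0302]
orientation: [-2.182, -2.258, 0.009]
contact_force: [-14.3, -10.3, 4.9]
grip_width: 0.0064
grip_force: 89.5
```

>>> apply_moves([
  [[0,1.5,0,0,1],[0,0,0,0,1],[0,0,0,0,1],[0,0,0,0,1]],
])

```text
clock: 27.85
position: [0.5572, 0.0961, 0.0303]
orientation: [-2.182, -2.257, 0.01]
contact_force: [-16.8, -10.4, 7.3]
grip_width: 0.0067
grip_force: 89.9
```

>>> apply_moves([
  [[0,1,0,0,1],[0,0,0,0,1],[0,0,0,0,1],[0,0,0,0,1]],
])

```text
clock: 28.25
position: [0.5571, 0.0961, 0.0302]
orientation: [-2.181, -2.257, 0.013]
contact_force: [-24.5, -9.2, 12.7]
grip_width: 0.0064
grip_force: 90.6
```

>>> apply_moves([
  [[0,0.5,0,0,1],[0,0,0,0,1],[0,0,0,0,1],[0,0,0,0,1],[0,0,0,0,1]],
])

```text
clock: 28.75
position: [0.5571, 0.096, 0.0302]
orientation: [-2.18, -2.256, 0.014]
contact_force: [-27.7, -10.4, 16.4]
grip_width: 0.0066
grip_force: 91.0
```

>>> apply_moves([
  [[0,0,0,0,1],[0,0,0,0,1],[0,0,0,0,1],[0,0,0,0,1],[0,0,0,0,1]],
])

```text
clock: 29.25
position: [0.5571, 0.0961, 0.0302]
orientation: [-2.18, -2.256, 0.014]
contact_force: [-28.7, -8.8, 15.8]
grip_width: 0.0067
grip_force: 91.0
```

```bash
python3 look.py w16; python3 lines.py w16 .06
```

```text
29.25 [0.5571 0.0961 0.0302] F [-28.7  -8.8  15.8] M [-1.87  5.16  0.02] w 0.0067 [-0.12  1.   -0.21  1.68  0.36  0.52 -0.52]
TCP in bracket mm [-117.   -51.4]
tool y now 1.97 deg; shift mm [0. 0. 0.] turn deg -89.92 tilt 0.0100
[ 47. 191.  -0. 261.] [-204.7  -12.8] [-232.9  -45.5] -38.86
[ -0. 157.  46. 190.] [-221.1    1.5] [-204.8  -12.4] -38.69
[ -1. 362. 181. 266.] [-248.  -103.2] [-150.6  -47.6] 31.59
[346. 272. 459. 332.] [-75.8 -50.5] [-18.1 -82.9] -27.41
[249. 254. 249. 306.] [-119.6  -41.8] [-119.7  -68.6] 1.61
[264. 306. 265. 233.] [-112.8  -68.5] [-112.8  -31.4] 1.83
[418. 292. 438. 180.] [-41.6 -60.5] [-41.7  -7.3] 2.02
[439. 179. 511. 179.] [-41.4  -7. ] [-12.3  -7.1] 1.61
[284. 131. 511. 132.] [-105.5   12.2] [-17.1  11.8] 1.6
[293. 154. 511. 154.] [-101.7    2.9] [-14.9   3.1] 1.99
[511. 136. 294. 136.] [-16.7  10.2] [-101.5   10.1] 1.97
[247. 229. 246. 158.] [-120.6  -29.7] [-120.6    1.3] 1.87
[511. 159. 249. 159.] [-14.4   1.3] [-119.3    1.1] 1.99
```

Red is flush: travel stalled at 29 N and yaw is 1.97°, with the crate along the fence and held over 1 s. Backing out, then on to the mat.

>>> apply_moves([
  [[-1.5,-6,-0.5,0,1],[-4,-12,0,0,1],[-6,-14,-3,0,1],[-10,-10,-14,0,1],[0,0,0,0,1]],
])

```text
clock: 29.8
position: [0.5196, 0.0739, 0.0493]
orientation: [2.183, 2.259, -0.0]
contact_force: [1.7, 0.2, -2.2]
grip_width: 0.0067
grip_force: 88.8
```

Run:
```python
from rig import env
from h import *
im=env.camera("top");c=env.get_calibration("top")
# blue square centre by colour, nearest expected mat
hsv=cv2.cvtColor(im,cv2.COLOR_RGB2HSV);m=cv2.inRange(hsv,(100,80,40),(130,255,200))
n,l,s,ct=cv2.connectedComponentsWithStats(m)
for i in range(1,n):
    if s[i,4]>800:
        k=(l==i).astype(np.uint8);r=cv2.minAreaRect(cv2.findContours(k,0,2)[0][0]);print(s[i],ray(c,r[0],.001),r,[ray(c,q,.001).round(4) for q in cv2.boxPoints(r)])
m2=[d for d in env.silhouettes("mat","top")];print([(d["p"],d["rect"]) for d in m2])
print(fit(MAT,[(c,at(m2,339,201))],[(.543,-.264,-.25)]))
o=env.get_obs();print(o["position"],o["contact_force"]);a=-.257
rows(o,.5432-.057*np.cos(a),-.2643-.057*np.sin(a),o["position"][2],a,10,1)
```

```text
[ 267   86   55   32 1605] [ 0.86321781 -0.14047871] ((293.9897155761719, 101.08776092529297), (30.765384674072266, 53.50827407836914), 88.56790161132812) [array([ 0.9146, -0.0564]), array([ 0.9146, -0.2263]), array([ 0.8125, -0.2235]), array([ 0.8125, -0.0558])]
[ 312  175   53   54 2034] [ 0.53989248 -0.26185693] ((338.4764709472656, 201.60589599609375), (46.314659118652344, 44.796142578125), 12.52880859375) [array([ 0.4911, -0.1764]), array([ 0.6242, -0.2125]), array([ 0.5894, -0.3485]), array([ 0.4574, -0.3101])]
[ 460  211   52   55 2646] [ 0.41892665 -0.6932531 ] ((485.5, 238.0), (54.0, 51.0), 90.0) [array([ 0.5016, -0.6261]), array([ 0.4976, -0.7797]), array([ 0.338, -0.759]), array([ 0.342 , -0.6087])]
[(0.9, [305.5, 169.0, 65.4, 67.6])]
(array([ 0.54113412, -0.26178901, -0.25599802]), np.float64(0.020697418104897003))
[0.5203992  0.07513423 0.0483058 ] [ 0.26639002  1.18948873 -1.77215486]
[[-32.4, -4.4, np.float64(-0.0), 1.67, 1], [-32.5, -3.4, np.float64(-0.0), 1.67, 1], [-32.6, -2.5, np.float64(-0.0), 1.67, 1], [-32.6, -1.5, np.float64(-0.0), 1.67, 1], [-32.7, -0.6, np.float64(-0.0), 1.67, 1]]
[[-32.7, 0.4, np.float64(-0.0), 1.67, 1], [-32.6, 1.3, np.float64(-0.0), 1.67, 1], [-32.6, 2.3, np.float64(-0.0), 1.67, 1], [-32.5, 3.2, np.float64(-0.0), 1.67, 1], [-32.4, 4.2, np.float64(-0.0), 1.67, 1]]
```

>>> apply_moves([
  [[-32.4,-4.4,0,1.67,1],[-32.5,-3.4,0,1.67,1],[-32.6,-2.5,0,1.67,1],[-32.6,-1.5,0,1.67,1],[-32.7,-0.6,0,1.67,1]],
])

```text
clock: 30.4
position: [0.5039, -0.0886, 0.0477]
orientation: [-2.342, -2.093, -0.001]
contact_force: [0.6, -0.4, -2.0]
grip_width: 0.0067
grip_force: 88.7
```

>>> apply_moves([
  [[-32.7,0.4,0,1.67,1],[-32.6,1.3,0,1.67,1],[-32.6,2.3,0,1.67,1],[-32.5,3.2,0,1.67,1],[-32,4.2,0,1.67,1]],
])

```text
clock: 30.9
position: [0.4879, -0.251, 0.0477]
orientation: [-2.488, -1.917, -0.001]
contact_force: [0.2, -0.3, -1.7]
grip_width: 0.0065
grip_force: 88.8
```

>>> apply_moves([
  [[0,0,0,0,1],[0,0,0,0,1]],
])

```text
clock: 31.1
position: [0.4878, -0.25, 0.0477]
orientation: [-2.488, -1.917, -0.001]
contact_force: [0.3, 1.3, -2.0]
grip_width: 0.0067
grip_force: 88.8
```

```bash
python3 look.py w17
python3 - <<'E'
from rig import env
from h import *
a=-.257;go(env.get_obs(),.5425-.057*np.cos(a),-.2635-.057*np.sin(a),.0312,a)
E
```

```text
31.1 [ 0.4878 -0.25    0.0477] F [ 0.3  1.3 -2. ] M [ 0.13  0.12 -0.03] w 0.0067 [ 0.54  0.95 -0.24  1.75  0.42  0.5  -0.23]
TCP in bracket mm [-197.7 -395. ]
tool y now -14.77 deg; shift mm [0. 0. 0.] turn deg -106.66 tilt 0.0008
tool y now -14.69 deg; shift mm [ 0.  -0.7 16.7] turn deg 0.04 tilt 0.0010
```

>>> apply_moves([
  [[0,-0.5,8,0,1],[0,0,6,0,1],[0,0,2,0,1],[0,0,0.8,0,1],[0,0,0,0,1]],
])

```text
clock: 31.65
position: [0.4871, -0.2498, 0.0314]
orientation: [-2.488, -1.918, 0.0]
contact_force: [0.7, 0.2, -2.1]
grip_width: 0.0065
grip_force: 88.7
```

>>> apply_moves([
  [[0,0,0,0,0.6],[0,0,0,0,0.3],[0,0,0,0,0],[0,0,0,0,0],[0,0,0,0,0]],
])

```text
clock: 32.15
position: [0.4871, -0.25, 0.0315]
orientation: [-2.488, -1.918, -0.0]
contact_force: [0.4, -0.9, -0.4]
grip_width: 0.0423
grip_force: 0.0
```

>>> apply_moves([
  [[0,0,-20,0,0],[0,0,-40,0,0],[0,0,-40,0,0],[0,-40,-20,0,0],[0,-40,0,0,0]],
])

```text
clock: 32.65
position: [0.4095, -0.2297, 0.1536]
orientation: [2.485, 1.916, 0.003]
contact_force: [0.3, -0.1, -1.4]
grip_width: 0.0427
grip_force: 0.0
```

>>> apply_moves([
  [[50,0,-10,0,0],[50,0,0,0,0],[50,0,0,0,0],[0,0,0,0,0],[0,0,0,0,0]],
])

```text
clock: 33.15
position: [0.4478, -0.0847, 0.1614]
orientation: [2.486, 1.921, -0.0]
contact_force: [0.1, 0.3, -0.0]
grip_width: 0.0425
grip_force: 0.0
```

Run:
```python
from rig import env
from h import *
for n in("top","scene"):
    im=env.camera(n);c=env.get_calibration(n);ds=env.silhouettes("crate",n);q=proj(c,[[.5425,-.2635,.03]])[0]
    try: print(n,fit(CR,[(c,at(ds,*q))],[(.5425,-.2635,-.257-1.571)]))
    except Exception as e: print(n,q,[d["rect"] for d in ds],e)
    u,v=q.astype(int)
    globals()[n]=cv2.resize(im[max(v-75,0):v+75,u-75:u+75],(390,390))
cv2.imwrite("pics/end.png",np.hstack([top,scene])[...,::-1])
print(env.get_obs()["position"],env.get_obs()["clock"])
```

```text
top (array([ 0.54192091, -0.26424442, -1.84002913]), np.float64(0.23787350069294289))
scene (array([ 0.54314609, -0.2663306 , -1.83293768]), np.float64(0.03714492922497903))
[ 0.44733412 -0.08674708  0.16127266] 33.35
```

View pics/end.png

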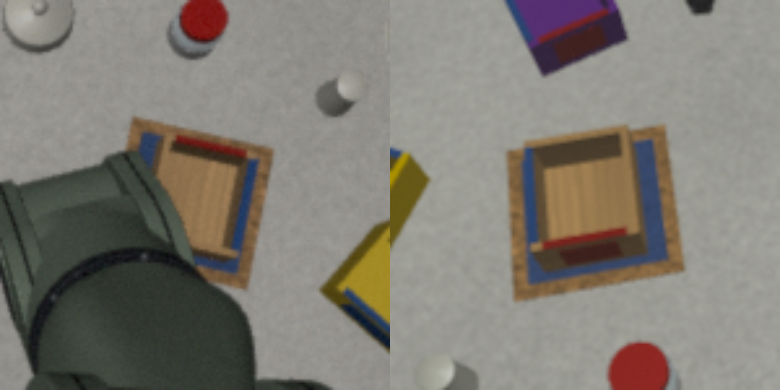

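The last view shows the crate standing on the mat, within about 2–3 mm of centre by fit, square to it and with the neighbouring tableware upright. The arm is clear, so I'm handing in.

```bash
python3 -c "
from rig import env
print(env.sign_off())"
```

```text
the job is handed in; nothing more can be done
None
```

I stamped the crate's blue side, then its red side, each held flush in the bracket corner for over a second, left it within about 3 mm of the mat's centre with nothing else disturbed that I could see, and handed the job in at about 33 s; the first blue press had gone in about 2° crooked at 37 N, so I backed off and pressed it again squarely.

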